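# Shim a set of bangles to height in a flattening press

## Robot

A 6-joint arm with a two-finger parallel gripper is mounted at the origin on the work surface. World frame = base frame: x ahead of the robot, y to its left, z up, the work surface at z = 0. Lengths are in m, angles in rad, forces in N, time in s.
With the tool pointing down it reaches from about 0.35 to 0.85 m from the base axis. Payload 8.1 kg.
Tool frame: the origin (TCP) lies on the front face of the gripper's body, between the roots of the fingers; the fingertips stand 84 mm ahead of it and the grasp point (between the pads) lies 65 mm ahead of it; x points along the fingers, y is the direction in which the jaws open and shut, and the axes are right-handed (so a half turn about x gives the same grasp; the last joint's range is limited). The gripper opens to 93 mm and grips with 3 to 60 N. Pads are 15 mm wide; open, the fingers measure 128 mm over their backs; the gripper's body (75 mm by 188 mm) begins 65 mm behind the grasp point.
Start: joints at [-1.396, 0.13, 1.488, -0, 1.523, -0.085], TCP at [0.154, -0.58, 0.303] pointing down, gripper open.
Joint ranges: [-2.96, 2.96], [-0.89, 2.26], [0.02, 2.5], [-1.34, 4.48], [0, 2.73], [-2.66, 2.66]. Speed limits (rad/s): [2.39, 2.39, 2.79, 3.14, 3.14, 3.14].

## Interface

Orientations are given as a rotation vector (axis times angle).
In Python, from plant import telemetry, read_camera, camera_params, robot gives the robot as it stands.
- The arm moves only by the tool step_arm, never from a script. Its argument "commands" is a list of rows, each an object with "xyz": the shift along the tool's x, y, z in mm, a list of three; "turn": the turn, a rotation vector about the tool's x, y, z in rad, a list of three; "grip": the finger opening in mm, from 0 to 93. In form: [{"xyz": [dx, dy, dz], "turn": [ax, ay, az], "grip": grip}, ...]. A call has 1 to 12 rows; each row is the pose to reach, as a shift and turn from the pose commanded when the call began, along the tool's axes at that moment; what a row does not reach only later rows make up. A row lasts 1/8 s, in which the tool goes at most 62.5 mm and 10.7 degrees, less where a joint would pass 70% of its speed; a pose out of reach is approached as far as the arm can. A call with a gripper value outside its range is refused whole. The fingers move at their own pace and stop on an object; "force" is the grip in N (left out, the last holds). Time passes only in rows, so rows that repeat a pose let the fingers close. It gives the time, the measured TCP pose, the force and the opening at its end, in the units of the state.
- telemetry.read_state(): the state, without advancing time (a new reading comes with each control period).
- read_camera(name): name is "side" or "top" or "wrist"; returns the picture (480x640x3 uint8, red, green, blue); there is no depth.
- camera_params(name): a dict with "mtx" (3x3 intrinsics, pixels), "rvec" (rotation vector, rad) and "tvec" (3), from world to camera coordinates, as OpenCV has them. Camera axes: x right, y down, z forward; pixel columns grow to the right and rows downward; lengths in m; the calibration is good to about 2 mm. A picture is of the moment at which its call begins: read the wrist's pose just before it. camera_params takes no time and is no camera call; for the wrist camera it gives the pose at the moment of the call.
- robot.close_job(): hands the job in, once; it reports no verdict.
The state is a dict: "t": time; "q": joint angles; "dq": joint speeds; "joint_torque": joint torques, N m; "tool_pos": TCP position; "orientation": TCP orientation; "force": force on the tool from outside, world axes, zero at the start; "wrist_torque": the same for the moment, N m; "opening": finger opening in m.
Only numpy, scipy, OpenCV 4.12 (cv2) and the standard library are available. Lean on these libraries where they do the work, as an engineer would, in place of code of your own. Each camera call takes 0.05 s, during which the arm holds its last target. There are 200 camera calls.

## Task

Swing the plywood platen of the flattening press fully up, and stack every bangle on the table flat on the bed, centred on the round mark, together with a choice of the spacer plates, in any order, so that the stack is exactly 66 mm high and just fills the gap under the closed platen. Then lower the platen gently until it rests level on its stops. Leave the spare plates lying flat on the table off the press, and do not disturb the jar, the bowl or the brush.

Things in the scene. Friction and masses are not known exactly. Their poses are not given: they have to be found in the camera images.
- bed (a point): Centre of the round white target mark (84 mm circle) on the press bed, 20 mm above the table. z up, x from the handle side towards the hinge side. When the platen rests on its stops its flat underside is 66.8 mm above this bed, so the right stack is 66 mm high.
- press: Green press base fixed to the table; origin on the table under the bed mark. The bed reaches 100 mm in front of the mark (-x), 135 mm behind it and 100 mm to either side. Two steel stop posts (12 mm thick, 67 mm above the bed) stand 55 mm in front and 85 mm to either side; two hinge posts (30 x 16 mm, 79 mm above the bed) 112 mm behind and 84 mm to either side.
- platen (a joint): Angle (rad) of the plywood platen (160 x 190 x 12 mm, 0.3 kg) about its hinge at the back of the press: 0 = level, down on its stops; about 1.57 = upright; 1.75 = fully open. Stiff friction hinge (about 0.6 N m): the platen stays where it is left.
- platen_hinge (a point): Middle of the platen's hinge axis, 100 mm behind the bed mark and 66.8 mm above the bed; the axis runs along the bed's y. This frame turns with the platen.
- platen_bar (a point): Middle of the red handle bar in front of the platen: round, 12 mm thick, 130 mm long, parallel to the hinge, 215 mm from the hinge axis and 6 mm above the plane of the platen's underside; 45 mm of free space between the bar and the platen's front edge. It is held by an arm at each end, and can turn between gripping pads.
- red_bangle: Rigid lac bangle, red with gold studs: a ring of outer diameter 80 mm, inner diameter 60 mm, 12 mm high, 26 g. Origin at its very centre (6 mm above what it lies on), z along its axis. May be absent.
- gold_bangle: Rigid lac bangle, gold with magenta studs: a ring of outer diameter 80 mm, inner diameter 60 mm, 15 mm high, 33 g. Origin at its very centre (7.5 mm above what it lies on), z along its axis. May be absent.
- green_bangle: Rigid lac bangle, green with gold studs: a ring of outer diameter 80 mm, inner diameter 60 mm, 18 mm high, 40 g. Origin at its very centre (9 mm above what it lies on), z along its axis. May be absent.
- lilac_bangle: Rigid lac bangle, lilac with white studs: a ring of outer diameter 80 mm, inner diameter 60 mm, 21 mm high, 46 g. Origin at its very centre (10.5 mm above what it lies on), z along its axis. May be absent.
- white_plate: Flat white plastic spacer plate, 84 (its x) x 60 (its y) x 6 mm thick, 37 g. Origin at its very centre, z along its thickness.
- yellow_plate: Flat yellow plastic spacer plate, 84 (its x) x 60 (its y) x 9 mm thick, 56 g. Origin at its very centre, z along its thickness.
- blue_plate: Flat blue plastic spacer plate, 84 (its x) x 60 (its y) x 12 mm thick, 74 g. Origin at its very centre, z along its thickness.
- black_plate: Flat black plastic spacer plate, 84 (its x) x 60 (its y) x 18 mm thick, 112 g. Origin at its very centre, z along its thickness.
- lacquer_jar: Bystander: amber jar, 60 mm across, 85 mm high; origin at the centre of its underside.
- bead_bowl: Bystander: copper bowl, 100 mm across, 45 mm high; origin at the centre of its underside.
- brush: Bystander: brush lying on the table; origin on its underside.
Not all that is in view belongs to the job. Several things look just like the white_plate: the one meant starts farthest to the robot's left.

How it is judged:
On the way, in this order (a step that is already met when the one before it is completed fails the run):
1. the platen is swung up (past 1.3 rad) (value of joint platen above 1.3 rad), for 0.2 s.
2. with the platen up, all bangles and a fitting choice of plates stand stacked 66 mm high on the mark (value of joint platen above 0.6 rad and horizontal distance between each of red_bangle, gold_bangle, green_bangle, lilac_bangle and bed below 0.015 m and z of red_bangle in the frame of bed between 0.002 and 0.0615 m and angle between the z axis of each of red_bangle, gold_bangle, green_bangle, lilac_bangle and the z axis of bed, either way round below 0.06 rad and z of gold_bangle in the frame of bed between 0.002 and 0.06 m and z of green_bangle in the frame of bed between 0.002 and 0.0585 m and z of lilac_bangle in the frame of bed between 0.002 and 0.057 m and ((horizontal distance between red_bangle and bed below 0.018 m and z of red_bangle in the frame of bed between 0.0585 and 0.0615 m) or (horizontal distance between gold_bangle and bed below 0.018 m and z of gold_bangle in the frame of bed between 0.057 and 0.06 m) or (horizontal distance between green_bangle and bed below 0.018 m and z of green_bangle in the frame of bed between 0.0555 and 0.0585 m) or (horizontal distance between lilac_bangle and bed below 0.018 m and z of lilac_bangle in the frame of bed between 0.054 and 0.057 m) or (horizontal distance between white_plate and bed below 0.018 m and z of white_plate in the frame of bed between 0.0615 and 0.0645 m) or (horizontal distance between yellow_plate and bed below 0.018 m and z of yellow_plate in the frame of bed between 0.06 and 0.063 m) or (horizontal distance between blue_plate and bed below 0.018 m and z of blue_plate in the frame of bed between 0.0585 and 0.0615 m) or (horizontal distance between black_plate and bed below 0.018 m and z of black_plate in the frame of bed between 0.0555 and 0.0585 m)) and ((horizontal distance between white_plate and bed below 0.018 m and z of white_plate in the frame of bed above 0.002 m and angle between the z axis of white_plate and the z axis of bed, either way round below 0.06 rad) or (horizontal distance between white_plate and bed above 0.12 m and height (world z) of white_plate below 0.02 m)) and ((horizontal distance between yellow_plate and bed below 0.018 m and z of yellow_plate in the frame of bed above 0.002 m and angle between the z axis of yellow_plate and the z axis of bed, either way round below 0.06 rad) or (horizontal distance between yellow_plate and bed above 0.12 m and height (world z) of yellow_plate below 0.02 m)) and ((horizontal distance between blue_plate and bed below 0.018 m and z of blue_plate in the frame of bed above 0.002 m and angle between the z axis of blue_plate and the z axis of bed, either way round below 0.06 rad) or (horizontal distance between blue_plate and bed above 0.12 m and height (world z) of blue_plate below 0.02 m)) and ((horizontal distance between black_plate and bed below 0.018 m and z of black_plate in the frame of bed above 0.002 m and angle between the z axis of black_plate and the z axis of bed, either way round below 0.06 rad) or (horizontal distance between black_plate and bed above 0.12 m and height (world z) of black_plate below 0.02 m)) and z of white_plate in the frame of bed below 0.0645 m and z of yellow_plate in the frame of bed below 0.063 m and z of blue_plate in the frame of bed below 0.0615 m and z of black_plate in the frame of bed below 0.0585 m and linear speed of each of red_bangle, gold_bangle, green_bangle, lilac_bangle, white_plate, yellow_plate, blue_plate, black_plate below 0.01 m/s), for 0.3 s.
3. the platen is down on its stops (value of joint platen below 0.02 rad), for 0.2 s.
At the end, for the whole second after the job is handed in: All bangles and used plates lie flat in one stack within 15 mm (plates 18) of the bed mark, its top 66 mm above the bed to 1.5 mm; spare plates flat on the table over 120 mm from the mark; platen within 0.02 rad of level on its stops; all at rest (horizontal distance between each of red_bangle, gold_bangle, green_bangle, lilac_bangle and bed below 0.015 m and z of red_bangle in the frame of bed between 0.002 and 0.0615 m and angle between the z axis of each of red_bangle, gold_bangle, green_bangle, lilac_bangle and the z axis of bed, either way round below 0.06 rad and z of gold_bangle in the frame of bed between 0.002 and 0.06 m and z of green_bangle in the frame of bed between 0.002 and 0.0585 m and z of lilac_bangle in the frame of bed between 0.002 and 0.057 m and ((horizontal distance between red_bangle and bed below 0.018 m and z of red_bangle in the frame of bed between 0.0585 and 0.0615 m) or (horizontal distance between gold_bangle and bed below 0.018 m and z of gold_bangle in the frame of bed between 0.057 and 0.06 m) or (horizontal distance between green_bangle and bed below 0.018 m and z of green_bangle in the frame of bed between 0.0555 and 0.0585 m) or (horizontal distance between lilac_bangle and bed below 0.018 m and z of lilac_bangle in the frame of bed between 0.054 and 0.057 m) or (horizontal distance between white_plate and bed below 0.018 m and z of white_plate in the frame of bed between 0.0615 and 0.0645 m) or (horizontal distance between yellow_plate and bed below 0.018 m and z of yellow_plate in the frame of bed between 0.06 and 0.063 m) or (horizontal distance between blue_plate and bed below 0.018 m and z of blue_plate in the frame of bed between 0.0585 and 0.0615 m) or (horizontal distance between black_plate and bed below 0.018 m and z of black_plate in the frame of bed between 0.0555 and 0.0585 m)) and ((horizontal distance between white_plate and bed below 0.018 m and z of white_plate in the frame of bed above 0.002 m and angle between the z axis of white_plate and the z axis of bed, either way round below 0.06 rad) or (horizontal distance between white_plate and bed above 0.12 m and height (world z) of white_plate below 0.02 m)) and ((horizontal distance between yellow_plate and bed below 0.018 m and z of yellow_plate in the frame of bed above 0.002 m and angle between the z axis of yellow_plate and the z axis of bed, either way round below 0.06 rad) or (horizontal distance between yellow_plate and bed above 0.12 m and height (world z) of yellow_plate below 0.02 m)) and ((horizontal distance between blue_plate and bed below 0.018 m and z of blue_plate in the frame of bed above 0.002 m and angle between the z axis of blue_plate and the z axis of bed, either way round below 0.06 rad) or (horizontal distance between blue_plate and bed above 0.12 m and height (world z) of blue_plate below 0.02 m)) and ((horizontal distance between black_plate and bed below 0.018 m and z of black_plate in the frame of bed above 0.002 m and angle between the z axis of black_plate and the z axis of bed, either way round below 0.06 rad) or (horizontal distance between black_plate and bed above 0.12 m and height (world z) of black_plate below 0.02 m)) and z of white_plate in the frame of bed below 0.0645 m and z of yellow_plate in the frame of bed below 0.063 m and z of blue_plate in the frame of bed below 0.0615 m and z of black_plate in the frame of bed below 0.0585 m and linear speed of each of red_bangle, gold_bangle, green_bangle, lilac_bangle, white_plate, yellow_plate, blue_plate, black_plate below 0.01 m/s and value of joint platen below 0.02 rad and velocity of joint platen between -0.02 and 0.02 rad/s); the robot touches nothing.
It fails at once if the platen comes down faster than 0.8 rad/s in the last 0.3 rad (slammed) (value of joint platen below 0.3 rad and velocity of joint platen below -0.8 rad/s).
It fails at once if the lacquer jar is displaced by more than 40 mm (distance of lacquer_jar from where it was at the start of the episode above 0.04 m).
It fails at once if the bead bowl is displaced by more than 40 mm (distance of bead_bowl from where it was at the start of the episode above 0.04 m).
It fails at once if the brush is displaced by more than 40 mm (distance of brush from where it was at the start of the episode above 0.04 m).
Of red_bangle, gold_bangle, green_bangle, lilac_bangle only 2 to 3 are there at a start; the rules pass over those that are not, and their reading is None.
At some moment in a run one of red_bangle, gold_bangle, green_bangle, lilac_bangle, yellow_plate, blue_plate may be knocked a few centimetres aside while the robot is not near it.
Once in a run the grip may slacken for a moment while it holds something.
It also fails if it takes over 210 s, if anything falls off the work surface, if the arm or the gripper's body presses on something with over 40 N, if the wrist force passes 120 N, or if a joint passes its speed limit or range.

## Working session

There is one attempt and no reset: what is moved stays moved. The work goes in short steps, Python scripts to look and compute and a tool call to move; the robot and the scene stay as the last step left them, time stands still between calls to the robot, and variables do not carry over. Pictures are saved under pics/ and viewed, about 12 in all and at most 16, crops included, and the job is handed in when it is done.

Besides the shell and the picture viewer there is one more tool, called after "Emit:" by a JSON object that holds its "api" and its "payload", one argument or row to a line. step_arm: Moves the arm, as the interface text tells. Its arguments: {"type":"object","properties":{"commands":{"type":"array"},"force":{"type":"number"}},"required":["commands"]}

```bash
ls; mkdir -p pics
python3 - <<'E'
from plant import telemetry, read_camera, camera_params, robot
import cv2,numpy as np
print(telemetry.read_state())
for n in ("side","top"):
    im=read_camera(n); cv2.imwrite(f"pics/{n}0.png",im[:,:,::-1])
    p=camera_params(n); print(n,p)
E
```

```text
pics
{'t': 0.0, 'q': array([-1.39635990e+00,  1.31154451e-01,  1.48927269e+00, -3.11085367e-05,
        1.52299613e+00, -8.53817035e-02]), 'dq': array([-7.85613117e-04, -1.54429704e-05,  7.71478393e-04, -7.33893053e-04,
       -3.82203970e-04,  1.04593371e-03]), 'joint_torque': array([ 1.73171866e-03, -5.59839678e+01, -4.91762280e+01,  7.66769866e-02,
        3.57622455e-02, -1.74238676e-04]), 'tool_pos': array([ 0.15409399, -0.57944587,  0.30169494]), 'orientation': array([ 2.0835168 ,  0.27413776, -2.08375326]), 'force': array([0.20334691, 0.22927457, 0.21227329]), 'wrist_torque': array([ 0.00269483,  0.02815568, -0.02578559]), 'opening': 0.09304818823325779}
side {'mtx': array([[544.02440249,   0.        , 324.14639598],
       [  0.        , 544.02440249, 238.55421108],
       [  0.        ,   0.        ,   1.        ]]), 'rvec': array([ 2.26113421, -0.78177882,  0.3081093 ]), 'tvec': array([-0.40890327,  0.23180432,  1.45000464])}
top {'mtx': array([[623.83826951,   0.        , 316.87967786],
       [  0.        , 623.83826951, 243.57487585],
       [  0.        ,   0.        ,   1.        ]]), 'rvec': array([ 2.16314592, -2.13558177,  0.15007932]), 'tvec': array([-0.05842017,  0.47655456,  1.55498592])}
```

View pics/top0.png

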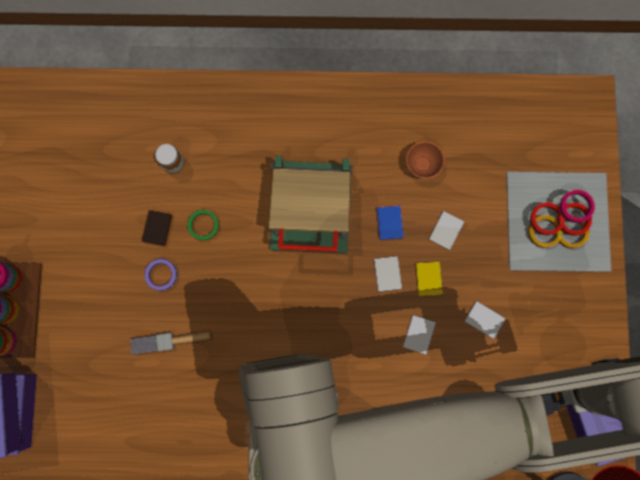

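View pics/side0.png

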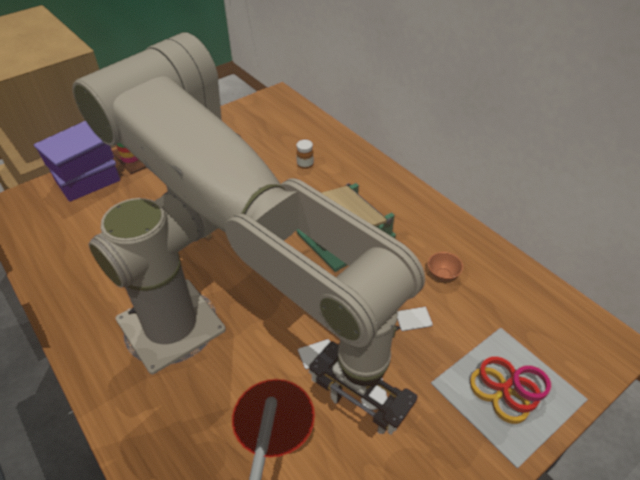

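Top view (up in the picture is +x, left is +y):
- **Press:** about (310,212), with the red bar at (308,247).
- **Bangles:** green (203,225) and lilac (161,275).
- **Plates:** black (156,228), blue (390,222), yellow (429,278).
- **White plate candidates:** (388,274), (447,230), (420,335) and (486,320). The leftmost, (388,274), is the one meant.
- **Rings on the mat:** five at about (560,220), which could be decoys. I'll check them up close.

```bash
cat > h.py <<'E'
from plant import telemetry, read_camera, camera_params, robot
import cv2,numpy as np
from scipy.spatial.transform import Rotation as R
def w(name,px,z,p=None):
    p=p or camera_params(name); K=p["mtx"]; Rm=cv2.Rodrigues(p["rvec"])[0]; t=p["tvec"].reshape(3)
    d=Rm.T@np.linalg.inv(K)@np.array([*px,1.]); c=-Rm.T@t
    return c+d*(z-c[2])/d[2]
def proj(name,P,p=None):
    p=p or camera_params(name)
    return cv2.projectPoints(np.array(P,float).reshape(-1,1,3),p["rvec"],p["tvec"],p["mtx"],None)[0].reshape(-1,2)
def pose():
    s=telemetry.read_state(); return np.array(s["tool_pos"]),R.from_rotvec(s["orientation"]),s
def down(yaw): # tool x down, jaw axis (tool y) at angle yaw from world +y
    c,s=np.cos(yaw),np.sin(yaw); y=np.array([-s,c,0]);x=np.array([0,0,-1.]); return R.from_matrix(np.c_[x,y,np.cross(x,y)])
def delta(pos,rot,pos0=None,rot0=None):
    p,r,_=pose()
    if pos0 is not None: p,r=np.array(pos0),rot0
    return (r.inv().apply(np.array(pos)-p)*1000).round(1),(r.inv()*rot).as_rotvec().round(4)
def crop(im,x,y,wd,ht,k,fn):
    c=im[y:y+ht,x:x+wd,::-1]; cv2.imwrite(fn,cv2.resize(c,None,fx=k,fy=k,interpolation=cv2.INTER_CUBIC))
E
python3 - <<'E'
from h import *
im=cv2.imread("pics/top0.png")[:,:,::-1]
a=cv2.resize(im[165:275,505:615],(400,400),interpolation=cv2.INTER_CUBIC)
b=cv2.resize(im[200:300,360:460],(400,400),interpolation=cv2.INTER_CUBIC)
c=cv2.resize(im[200:300,130:230],(400,400),interpolation=cv2.INTER_CUBIC)[:200*2]
d=cv2.resize(im[150:260,260:360],(363,400),interpolation=cv2.INTER_CUBIC)
o=np.vstack([np.hstack([a,b]),np.hstack([c,cv2.resize(d,(400,400))])])
cv2.imwrite("pics/crop1.png",cv2.resize(o,(600,600))[:,:,::-1])
p,r,s=pose(); print(r.as_matrix().round(3))
print("rings: white cands",[w("top",q,.006).round(3) for q in [(388,274),(447,230),(420,335),(486,320)]])
print("green,lilac",w("top",(203,225),.018).round(3),w("top",(161,275),.021).round(3))
print("black,yellow,blue",w("top",(157,228),.018).round(3),w("top",(429,278),.009).round(3),w("top",(390,222),.012).round(3))
print("hinge posts top z .099",w("top",(279,160),.099),w("top",(347,163),.099)); print("bar",w("top",(281,247),.0928),w("top",(336,249),.0928))
pp=camera_params("wrist"); Rm=cv2.Rodrigues(pp["rvec"])[0]; c=-Rm.T@pp["tvec"].reshape(3); print("wristcam in tool",r.inv().apply(c-p),r.inv().as_matrix()@Rm.T)
E
```

```text
[[-0.     0.257 -0.966]
 [ 0.002 -0.966 -0.257]
 [-1.    -0.002 -0.   ]]
rings: white cands [array([ 0.404, -0.236,  0.006]), array([ 0.521, -0.39 ,  0.006]), array([ 0.25 , -0.317,  0.006]), array([ 0.29 , -0.486,  0.006])]
green,lilac [0.524 0.242 0.018] [0.393 0.344 0.021]
black,yellow,blue [0.515 0.36  0.018] [ 0.395 -0.341  0.009] [ 0.539 -0.241  0.012]
hinge posts top z .099 [0.67661181 0.04448645 0.099     ] [ 0.67115031 -0.12459872  0.099     ]
bar [0.45932598 0.03535716 0.0928    ] [ 0.45612529 -0.09928845  0.0928    ]
wristcam in tool [-0.08204943  0.00021881 -0.07122928] [[-1.15676024e-03 -2.57378134e-01  9.66310074e-01]
 [ 9.99998594e-01  8.75502538e-04  1.43027984e-03]
 [-1.21412968e-03  9.66310369e-01  2.57376759e-01]]
```

View pics/crop1.png

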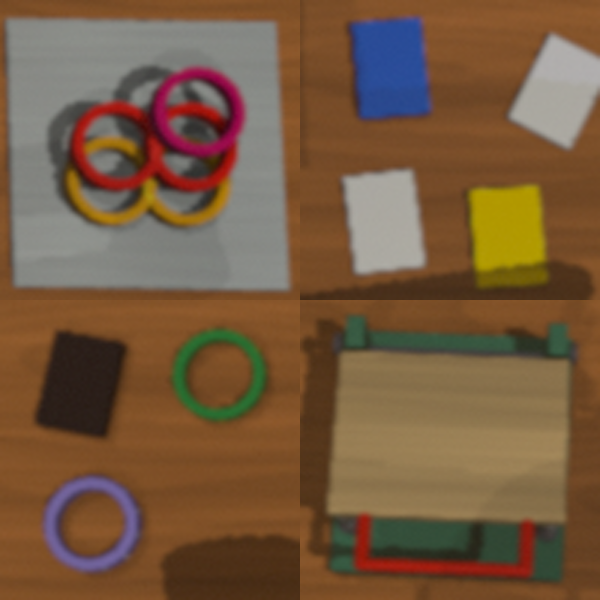

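The mat rings are a heaped pile with duplicate colours, including a magenta one, and thinner. They are decoration, so the job's bangles are green (18) and lilac (21), unless one is hidden behind the arm. The chosen white plate is (0.404,-0.236). 39 + black 18 + yellow 9 = 66, so blue and white stay where they are. Next I move clear and over the bar.

Run:
```python
from h import *
print(delta([.44,-.035,.34],down(-np.pi/2-.03)))
```

```text
(array([ -37.4, -452.8, -416.2]), array([-1.281e+00, -1.200e-03,  1.400e-03]))
```

Emit:
{"api": "step_arm", "payload": {
  "commands": [
    {"xyz":[-37,-113,-104],"turn":[-0.18,0,0],"grip":93},
    {"xyz":[-37,-151,-139],"turn":[-0.36,0,0],"grip":93},
    {"xyz":[-37,-189,-174],"turn":[-0.54,0,0],"grip":93},
    {"xyz":[-37,-227,-209],"turn":[-0.72,0,0],"grip":93},
    {"xyz":[-37,-265,-244],"turn":[-0.9,0,0],"grip":80},
    {"xyz":[-37,-303,-279],"turn":[-1.08,0,0],"grip":70},
    {"xyz":[-37,-341,-314],"turn":[-1.2,0,0],"grip":50},
    {"xyz":[-37,-379,-349],"turn":[-1.281,-0.001,0.001],"grip":50},
    {"xyz":[-37,-417,-384],"turn":[-1.281,-0.001,0.001],"grip":50},
    {"xyz":[-37,-453,-416],"turn":[-1.281,-0.001,0.001],"grip":50},
    {"xyz":[-37,-453,-416],"turn":[-1.281,-0.001,0.001],"grip":50},
    {"xyz":[-37,-453,-416],"turn":[-1.281,-0.001,0.001],"grip":50}
  ]
}}

```text
t: 1.6
tool_pos: [0.4396, -0.0352, 0.3393]
orientation: [1.229, 1.195, -1.232]
force: [0.2, -0.8, 0.5]
opening: 0.0498
```

```bash
cat > snap.py <<'E'
import sys,pickle
from h import *
n=sys.argv[1]
d={}
for c in sys.argv[2:]:
    p=camera_params(c); im=read_camera(c); d[c]=p; cv2.imwrite(f"pics/{n}_{c}.png",im[:,:,::-1])
pickle.dump(d,open(f"pics/{n}.pkl","wb"))
p,r,s=pose(); print(s["t"],p.round(4),np.array(s["orientation"]).round(3),s["opening"],np.array(s["force"]).round(1))
E
python3 snap.py a wrist side top
python3 -c "
import cv2,numpy as np
a=cv2.imread('pics/a_wrist.png');b=cv2.imread('pics/a_side.png')
cv2.imwrite('pics/a_both.png',np.hstack([cv2.resize(a,(400,300)),cv2.resize(b,(400,300))]))"
```

```text
1.75 [ 0.4395 -0.0364  0.3396] [ 1.232  1.193 -1.233] 0.049820309534721635 [ 0.3  0.2 -0.1]
```

View pics/a_wrist.png

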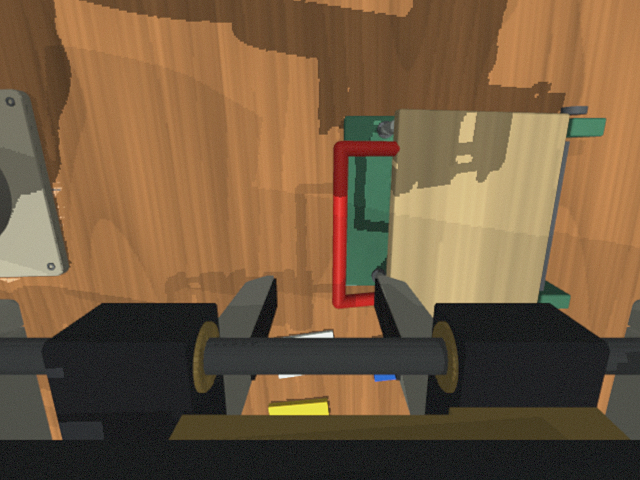

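View pics/a_side.png

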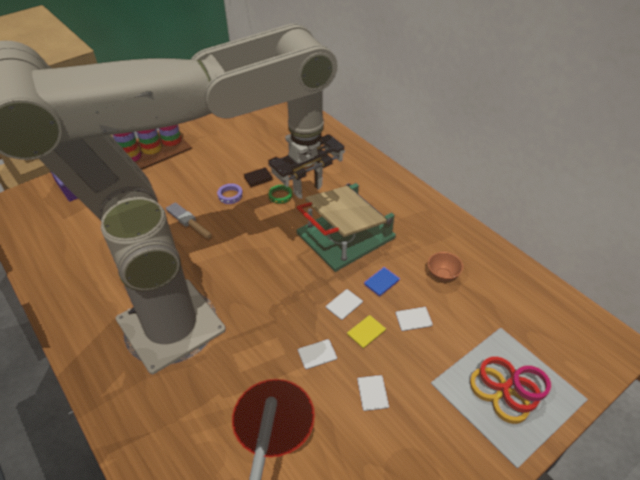

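Wrist view: the bar runs from (340,147) to (340,302), with the platen's front edge at column 394 and the hinge side at about column 566. The side view shows only two bangles on the table, green (280,194) and lilac (230,193), and four white plates.

Run:
```python
from h import *
import pickle
p=pickle.load(open("pics/a.pkl","rb"))["wrist"]
A=w("wrist",(340,147),.0928,p);B=w("wrist",(340,302),.0928,p);print("bar",A,B,(A+B)/2,np.linalg.norm(A-B))
C=w("wrist",(398,110),.0988,p);D=w("wrist",(567,114),.0988,p);E=w("wrist",(391,300),.0988,p);F=w("wrist",(541,303),.0988,p)
print("platen",C,D,E,F,np.linalg.norm(C-D),np.linalg.norm(E-C))
print("posts",w("wrist",(587,127),.099,p),w("wrist",(553,298),.099,p))
print("bed front corner L",w("wrist",(345,117),.02,p),"front R",w("wrist",(347,287),.02,p))
```

```text
bar [0.45517378 0.0361063  0.0928    ] [ 0.45263242 -0.11765279  0.0928    ] [ 0.4539031  -0.04077325  0.0928    ] 0.1537800870169639
platen [0.5060283  0.06586541 0.0988    ] [0.65397536 0.0584932  0.0988    ] [ 0.50383166 -0.11408162  0.0988    ] [ 0.6553868  -0.12158663  0.0988    ] 0.14813062706777844 0.17996043762429953
posts [0.67316011 0.04712495 0.099     ] [ 0.66658415 -0.1163317   0.099     ]
bed front corner L [0.46416898 0.06754331 0.02      ] front R [ 0.46410382 -0.1317487   0.02      ]
```

Run:
```python
from h import *
a=cv2.imread('pics/a_wrist.png')[95:320,315:615];b=cv2.imread('pics/a_side.png')[170:270,285:405];c=cv2.imread('pics/top0.png')[145:265,260:360]
a=cv2.resize(a,(800,600))[:, :500] if 0 else cv2.resize(a,None,fx=1.333,fy=1.333)
b=cv2.resize(b,(360,300),interpolation=2);c=cv2.resize(c,(400,480)[:2],interpolation=2)
o=np.zeros((600,800,3),np.uint8);o[:300,:400]=a[:300,:400];o[300:600,:360]=b;o[:480,400:]=c
cv2.imwrite('pics/c2.png',o)
# projections of nominal press corners for hypotheses
for n in("side","top"):
    p=camera_params(n);print(n,(-cv2.Rodrigues(p["rvec"])[0].T@p["tvec"]).round(3))
```

```text
side [-0.191 -0.922  1.199]
top [ 0.257 -0.053  1.606]
```

View pics/c2.png

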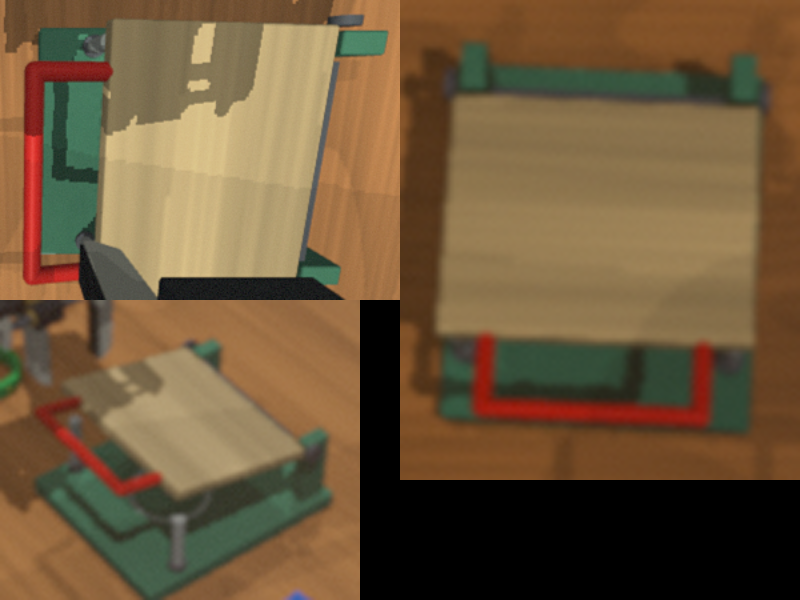

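```bash
cat > fit.py <<'E'
from h import *
import pickle
from scipy.optimize import least_squares
W=pickle.load(open("pics/a.pkl","rb"))
h=.1
def bed(x,y): return lambda v:np.array([x,y,.02])
def pl(r,y,z): return lambda v:np.array([.1-r*np.cos(v[3])+z*np.sin(v[3]),y,.0868+r*np.sin(v[3])+z*np.cos(v[3])])
def bar(s): return lambda v:pl(.215,s*v[4],.006)(v)
obs=[("wrist",(345,116),bed(-h,h)),("wrist",(346.5,284),bed(-h,-h)),("wrist",(339.8,147.5),bar(1)),("wrist",(339.8,302.8),bar(-1)),
("wrist",(395.3,110),pl(.164,.095,.012)),("wrist",(570,113),pl(.004,.095,.012)),
("top",(270,248.8),bed(-h,h)),("top",(347.5,252.5),bed(-h,-h)),("top",(281,247.8),bar(1)),("top",(336.5,248.8),bar(-1)),
("top",(269.5,228.5),pl(.164,.095,.012)),("top",(348.8,231.5),pl(.164,-.095,.012)),("top",(273.8,169),pl(.004,.095,.012)),("top",(350.5,170.8),pl(.004,-.095,.012)),
("side",(300,207.3),bar(1)),("side",(325.7,232.7),bar(-1)),("side",(336.7,269),bed(-h,-h)),("side",(297.7,231),bed(-h,h)),("side",(394.3,235),bed(.135,-h))]
def P(v,f):
    q=f(v);c,s=np.cos(v[2]),np.sin(v[2]);return np.array([v[0]+c*q[0]-s*q[1],v[1]+s*q[0]+c*q[1],q[2]])
def res(v): return np.concatenate([proj(n,P(v,f),W[n])[0]-px for n,px,f in obs])
r=least_squares(res,[.565,-.036,-.03,.2,.065],loss="soft_l1",f_scale=1.5)
if __name__=="__main__":
    print(r.x.round(4));
    for o,e in zip(obs,res(r.x).reshape(-1,2)):print(o[0],o[1],e.round(1))
    print("bar mid",P(r.x,pl(.215,0,.006)))
E
python3 fit.py
```

```text
[ 0.5599 -0.0336 -0.0205  0.2091  0.0666]
wrist (345, 116) [-2.   0.2]
wrist (346.5, 284) [-4.5  3. ]
wrist (339.8, 147.5) [-1.1  0.7]
wrist (339.8, 302.8) [-1.6  0.4]
wrist (395.3, 110) [8.7 0.1]
wrist (570, 113) [ 5.  -0.3]
top (270, 248.8) [-0.3  0.8]
top (347.5, 252.5) [ 0.2 -0.3]
top (281, 247.8) [-1.  -0.3]
top (336.5, 248.8) [-0.5  0.5]
top (269.5, 228.5) [-0.4 -2.3]
top (348.8, 231.5) [-0.4 -2.7]
top (273.8, 169) [-0.9 -2.8]
top (350.5, 170.8) [-1.1 -2.1]
side (300, 207.3) [-2.   1.7]
side (325.7, 232.7) [0.2 2.6]
side (336.7, 269) [-1.1  0.3]
side (297.7, 231) [-1.9 -1. ]
side (394.3, 235) [ 2.5 -1. ]
bar mid [ 0.45089414 -0.03135985  0.13730628]
```

```bash
sed -i 's/\.164/.170/g;s/pl(\.004/pl(.010/g' fit.py; python3 fit.py
python3 - <<'E'
from fit import *
v=r.x.copy(); B=P(v,pl(.215,0,.006)); rot=down(-np.pi/2+v[2])
print("hover tip",delta(B+[0,0,.065],rot))
pts=[]
for a in np.r_[np.arange(v[3],1.75,.14),1.72]:
    u=v.copy();u[3]=a; pts.append(rot.inv().apply(P(u,pl(.215,0,.006))-B)*1000)
print(np.array(pts).round(0).tolist())
E
```

```text
[ 0.561  -0.0337 -0.021   0.2051  0.0667]
wrist (345, 116) [-1.   0.2]
wrist (346.5, 284) [-3.7  3. ]
wrist (339.8, 147.5) [-0.1  0.6]
wrist (339.8, 302.8) [-0.7  0.1]
wrist (395.3, 110) [2.5 0.1]
wrist (570, 113) [ 0.4 -0.3]
top (270, 248.8) [-0.3  0.4]
top (347.5, 252.5) [ 0.2 -0.7]
top (281, 247.8) [-1.1 -0.7]
top (336.5, 248.8) [-0.4  0.2]
top (269.5, 228.5) [-0.5 -0.3]
top (348.8, 231.5) [-0.4 -0.7]
top (273.8, 169) [-1. -1.]
top (350.5, 170.8) [-1.1 -0.3]
side (300, 207.3) [-1.7  1.7]
side (325.7, 232.7) [0.4 2.7]
side (336.7, 269) [-0.8  0.1]
side (297.7, 231) [-1.6 -1.2]
side (394.3, 235) [ 2.8 -1.1]
bar mid [ 0.45174237 -0.03139673  0.13646627]
hover tip (array([138.2,  12.1,  -5.6]), array([-0.011 ,  0.0015,  0.    ]))
[[0.0, 0.0, 0.0], [-29.0, 9.0, -0.0], [-56.0, 22.0, 0.0], [-81.0, 38.0, 0.0], [-104.0, 58.0, 0.0], [-123.0, 81.0, 0.0], [-139.0, 107.0, 0.0], [-152.0, 134.0, 0.0], [-160.0, 163.0, 0.0], [-165.0, 193.0, 0.0], [-165.0, 223.0, 0.0], [-161.0, 252.0, 0.0], [-162.0, 247.0, 0.0]]
```

The fit is consistent to 1–3 px: mark (0.561,-0.034), yaw -0.021, and the platen starts at 0.205 rad. I go down to the bar with the fingers straddling it and grip.

Emit:
{"api": "step_arm", "payload": {
  "commands": [
    {"xyz":[20,12,-6],"turn":[-0.011,0.0015,0],"grip":36},
    {"xyz":[45,12,-6],"turn":[-0.011,0.0015,0],"grip":36},
    {"xyz":[70,12,-6],"turn":[-0.011,0.0015,0],"grip":36},
    {"xyz":[95,12,-6],"turn":[-0.011,0.0015,0],"grip":36},
    {"xyz":[120,12,-6],"turn":[-0.011,0.0015,0],"grip":36},
    {"xyz":[138,12,-6],"turn":[-0.011,0.0015,0],"grip":36},
    {"xyz":[138,12,-6],"turn":[-0.011,0.0015,0],"grip":36},
    {"xyz":[138,12,-6],"turn":[-0.011,0.0015,0],"grip":22},
    {"xyz":[138,12,-6],"turn":[-0.011,0.0015,0],"grip":14},
    {"xyz":[138,12,-6],"turn":[-0.011,0.0015,0],"grip":5},
    {"xyz":[138,12,-6],"turn":[-0.011,0.0015,0],"grip":5},
    {"xyz":[138,12,-6],"turn":[-0.011,0.0015,0],"grip":5}
  ],
  "force": 25
}}

```text
t: 3.25
tool_pos: [0.4513, -0.0298, 0.2019]
orientation: [1.222, 1.201, -1.224]
force: [-6.8, -0.7, 3.1]
opening: 0.0115
```

Emit:
{"api": "step_arm", "payload": {
  "commands": [
    {"xyz":[-15,4,0],"turn":[0,0,0],"grip":5},
    {"xyz":[-29,9,0],"turn":[0,0,0],"grip":5},
    {"xyz":[-56,22,0],"turn":[0,0,0],"grip":5},
    {"xyz":[-81,38,0],"turn":[0,0,0],"grip":5},
    {"xyz":[-104,58,0],"turn":[0,0,0],"grip":5},
    {"xyz":[-123,81,0],"turn":[0,0,0],"grip":5},
    {"xyz":[-139,107,0],"turn":[0,0,0],"grip":5},
    {"xyz":[-152,134,0],"turn":[0,0,0],"grip":5},
    {"xyz":[-160,163,0],"turn":[0,0,0],"grip":5},
    {"xyz":[-165,193,0],"turn":[0,0,0],"grip":5},
    {"xyz":[-165,208,0],"turn":[0,0,0],"grip":5},
    {"xyz":[-165,208,0],"turn":[0,0,0],"grip":5}
  ]
}}

```text
t: 4.75
tool_pos: [0.662, -0.0351, 0.3697]
orientation: [1.225, 1.194, -1.221]
force: [2.7, -7.3, 2.2]
opening: 0.0109
```

Emit:
{"api": "step_arm", "payload": {
  "commands": [
    {"xyz":[0,12,0],"turn":[0,0,0],"grip":5},
    {"xyz":[1,24,0],"turn":[0,0,0],"grip":5},
    {"xyz":[2,35,0],"turn":[0,0,0],"grip":5},
    {"xyz":[3,39,0],"turn":[0,0,0],"grip":5},
    {"xyz":[3,39,0],"turn":[0,0,0],"grip":5},
    {"xyz":[3,39,0],"turn":[0,0,0],"grip":5}
  ]
}}

```text
t: 5.5
tool_pos: [0.6999, -0.0358, 0.366]
orientation: [1.225, 1.195, -1.222]
force: [2.6, -5.9, 0.7]
opening: 0.0109
```

Emit:
{"api": "step_arm", "payload": {
  "commands": [
    {"xyz":[0,0,0],"turn":[0,0,0],"grip":36},
    {"xyz":[0,0,0],"turn":[0,0,0],"grip":36},
    {"xyz":[0,0,0],"turn":[0,0,0],"grip":36},
    {"xyz":[-25,0,0],"turn":[0,0,0],"grip":36},
    {"xyz":[-60,0,0],"turn":[0,0,0],"grip":36},
    {"xyz":[-60,-50,0],"turn":[0,0,0],"grip":36},
    {"xyz":[-60,-100,0],"turn":[0,0,0],"grip":60},
    {"xyz":[-60,-160,0],"turn":[0,0,0],"grip":93},
    {"xyz":[-20,-210,-30],"turn":[0,0,0],"grip":93},
    {"xyz":[0,-210,-60],"turn":[0,0,0],"grip":93},
    {"xyz":[0,-210,-60],"turn":[0,0,0],"grip":93}
  ]
}}

```text
t: 6.88
tool_pos: [0.4885, 0.0313, 0.3619]
orientation: [1.221, 1.204, -1.223]
force: [-0.5, -0.5, 0.9]
opening: 0.0813
```

```bash
python3 snap.py b wrist top side
python3 - <<'E'
import cv2,numpy as np
a=cv2.imread('pics/b_wrist.png');b=cv2.imread('pics/b_top.png')[140:310,120:360];c=cv2.imread('pics/b_side.png')
o=np.zeros((600,800,3),np.uint8)
o[:300,:400]=cv2.resize(a,(400,300),interpolation=3);o[:300,400:]=cv2.resize(c,(400,300),interpolation=3);o[300:583,:400]=cv2.resize(b,(400,283),interpolation=2)
k=cv2.imread('pics/b_side.png')[150:290,230:420];o[300:595,400:]=cv2.resize(k,(400,295),interpolation=2)
cv2.imwrite('pics/b.png',o)
E
```

```text
7.025 [0.4907 0.0292 0.3649] [ 1.224  1.199 -1.222] 0.09118472445437278 [0.1 0.  0.2]
```

View pics/b.png

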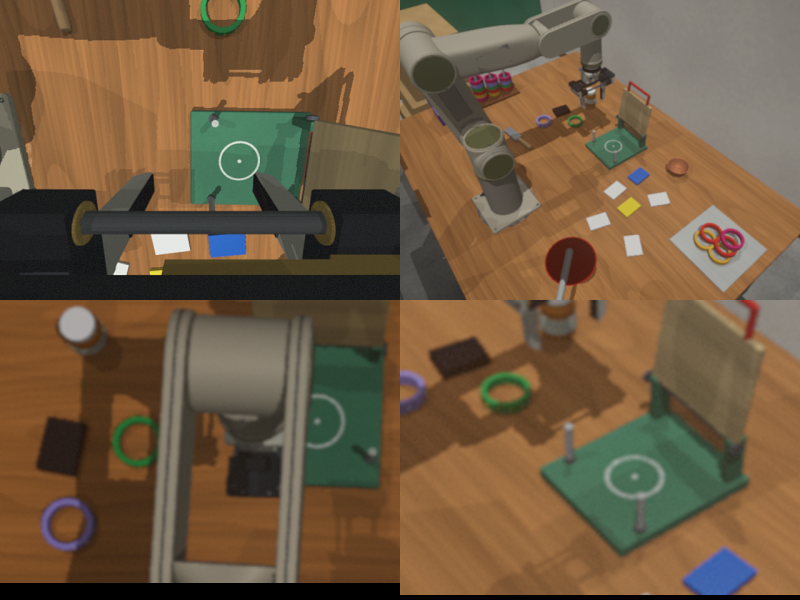

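The platen is up. The mark is at wrist (382,257), top (310,213) and side (341,234). Now I refine the mark and measure black, green and lilac by colour segmentation in the top image.

Run:
```python
from h import *
import pickle
W=pickle.load(open("pics/b.pkl","rb"))
for n,px in(("wrist",(382.4,256.8)),("side",(340.7,234)),("top",(310.2,212.6))): print(n,w(n,px,.02,W[n]).round(4))
v=[.561,-.0337,-.021]
t=cv2.imread("pics/top0.png"); hsv=cv2.cvtColor(t,cv2.COLOR_BGR2HSV)
def seg(name,lo,hi,box,z,img=hsv):
    x0,y0,x1,y1=box; m=cv2.inRange(img[y0:y1,x0:x1],lo,hi)
    c=max(cv2.findContours(m,cv2.RETR_EXTERNAL,2)[0],key=cv2.contourArea).reshape(-1,2)+[x0,y0]
    g=np.array([w("top",q,z)[:2] for q in c],np.float32); r=cv2.minAreaRect(g); b=cv2.boxPoints(r)
    print(name,"ctr",np.round(r[0],4),"size",np.round(r[1],4),"ang",round(r[2],1))
seg("black",(0,0,0),(179,255,55),(135,200,180,255),.018)
seg("green",(50,80,40),(90,255,255),(180,200,228,250),.018)
seg("lilac",(115,40,60),(150,255,255),(138,250,185,300),.021)
seg("yellow",(22,150,60),(35,255,255),(405,250,455,305),.009)
seg("blue",(105,120,50),(130,255,255),(365,195,415,250),.012)
```

```text
wrist [ 0.5602 -0.0326  0.02  ]
side [ 0.5591 -0.0305  0.02  ]
top [ 0.5598 -0.034   0.02  ]
black ctr [0.5159 0.3612] size [0.0591 0.0804] ang 79.4
green ctr [0.5248 0.2429] size [0.0764 0.0726] ang 46.2
lilac ctr [0.3957 0.3452] size [0.0767 0.0794] ang 0.7
yellow ctr [ 0.3942 -0.3401] size [0.0859 0.0632] ang 3.9
blue ctr [ 0.5387 -0.24  ] size [0.0822 0.0585] ang 5.5
```

```bash
cat >> h.py <<'E'
GP=lambda x,y,tipz,yaw:(np.array([x,y,tipz+.084]),down(yaw))
def plan(*wps):
    p,r,s=pose(); print("now",p.round(4),"open",round(s["opening"],4),"t",s["t"])
    for x,y,tz,yaw in wps: print((x,y,tz,yaw),*map(lambda a:a.tolist(),delta(*GP(x,y,tz,yaw))))
E
python3 -c "
from h import *
plan((.516,.361,.10,-.185),(.516,.361,.003,-.185))"
```

```text
now [0.4907 0.0292 0.3649] open 0.0912 t 7.025
(0.516, 0.361, 0.1, -0.185) [180.9, 18.8, -332.2] [-1.4044, 0.0014, -0.0014]
(0.516, 0.361, 0.003, -0.185) [277.9, 18.6, -332.2] [-1.4044, 0.0014, -0.0014]
```

Emit:
{"api": "step_arm", "payload": {
  "commands": [
    {"xyz":[20,2,-40],"turn":[-0.17,0,0],"grip":80},
    {"xyz":[40,4,-80],"turn":[-0.34,0,0],"grip":80},
    {"xyz":[60,6,-120],"turn":[-0.51,0,0],"grip":80},
    {"xyz":[80,8,-160],"turn":[-0.68,0,0],"grip":80},
    {"xyz":[110,11,-200],"turn":[-0.85,0,0],"grip":80},
    {"xyz":[130,13,-240],"turn":[-1.02,0,0],"grip":80},
    {"xyz":[150,15,-280],"turn":[-1.19,0,0],"grip":80},
    {"xyz":[170,17,-310],"turn":[-1.3,0,0],"grip":80},
    {"xyz":[181,19,-332],"turn":[-1.404,0.0014,-0.0014],"grip":80},
    {"xyz":[181,19,-332],"turn":[-1.404,0.0014,-0.0014],"grip":80},
    {"xyz":[181,19,-332],"turn":[-1.404,0.0014,-0.0014],"grip":80},
    {"xyz":[181,19,-332],"turn":[-1.404,0.0014,-0.0014],"grip":80}
  ]
}}

```text
t: 8.52
tool_pos: [0.5164, 0.3604, 0.184]
orientation: [0.149, 1.566, -0.147]
force: [-0.1, -1.1, -0.2]
opening: 0.0797
```

```bash
python3 snap.py c wrist; python3 -c "
from h import *
plan((.516,.361,.003,-.185))
import pickle
p=pickle.load(open('pics/c.pkl','rb'))['wrist']
print(proj('wrist',[[.516,.361,.018],[.525,.243,.018],[.396,.345,.021]],p))"
```

```text
8.575 [0.5162 0.3604 0.1838] [ 0.148  1.566 -0.147] 0.07996593762782674 [-0.3  0.6  0. ]
now [0.5162 0.3604 0.1838] open 0.08 t 8.575
(0.516, 0.361, 0.003, -0.185) [96.8, 0.5, -0.2] [-0.0028, -0.0005, -0.0009]
[[326.27269494 247.02565942]
 [176.9510218  285.6974715 ]
 [267.77994514  77.87914543]]
```

View pics/c_wrist.png

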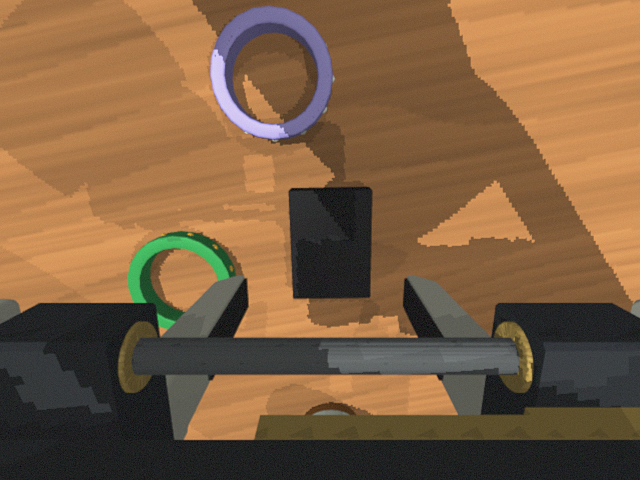

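The wrist view shows black squared up between the fingers: centre about (330,243), predicted (326,247), so within about 3 mm. I descend and grip.

Emit:
{"api": "step_arm", "payload": {
  "commands": [
    {"xyz":[30,0,0],"turn":[0,0,0],"grip":80},
    {"xyz":[60,0,0],"turn":[0,0,0],"grip":80},
    {"xyz":[85,0,0],"turn":[0,0,0],"grip":80},
    {"xyz":[97,0,0],"turn":[0,0,0],"grip":80},
    {"xyz":[97,0,0],"turn":[0,0,0],"grip":70},
    {"xyz":[97,0,0],"turn":[0,0,0],"grip":50},
    {"xyz":[97,0,0],"turn":[0,0,0],"grip":50},
    {"xyz":[97,0,0],"turn":[0,0,0],"grip":50},
    {"xyz":[97,0,0],"turn":[0,0,0],"grip":50},
    {"xyz":[70,0,0],"turn":[0,0,0],"grip":50},
    {"xyz":[30,0,0],"turn":[0,0,0],"grip":50},
    {"xyz":[-30,0,0],"turn":[0,0,0],"grip":50}
  ],
  "force": 30
}}

```text
t: 10.07
tool_pos: [0.5139, 0.3602, 0.2112]
orientation: [0.144, 1.572, -0.148]
force: [1.4, -0.1, -1.2]
opening: 0.0596
```

```bash
python3 -c "
from h import *
plan((.56,-.0325,.13,-.021),(.56,-.0325,.025,-.021))"
```

```text
now [0.5139 0.3602 0.2112] open 0.0596 t 10.075
(0.56, -0.0325, 0.13, -0.021) [-2.2, -377.4, 117.8] [-0.1648, -0.0062, 0.0031]
(0.56, -0.0325, 0.025, -0.021) [102.8, -377.1, 118.4] [-0.1648, -0.0062, 0.0031]
```

Emit:
{"api": "step_arm", "payload": {
  "commands": [
    {"xyz":[-2,-40,12],"turn":[-0.02,0,0],"grip":50},
    {"xyz":[-2,-85,26],"turn":[-0.04,0,0],"grip":50},
    {"xyz":[-2,-130,41],"turn":[-0.06,-0.002,0.001],"grip":50},
    {"xyz":[-2,-175,55],"turn":[-0.08,-0.003,0.001],"grip":50},
    {"xyz":[-2,-220,69],"turn":[-0.1,-0.004,0.001],"grip":50},
    {"xyz":[-2,-265,83],"turn":[-0.12,-0.005,0.002],"grip":50},
    {"xyz":[-2,-310,97],"turn":[-0.14,-0.006,0.003],"grip":50},
    {"xyz":[-2,-350,110],"turn":[-0.165,-0.006,0.003],"grip":50},
    {"xyz":[-2,-377,118],"turn":[-0.165,-0.006,0.003],"grip":50},
    {"xyz":[-2,-377,118],"turn":[-0.165,-0.006,0.003],"grip":50},
    {"xyz":[-2,-377,118],"turn":[-0.165,-0.006,0.003],"grip":50},
    {"xyz":[-2,-377,118],"turn":[-0.165,-0.006,0.003],"grip":50}
  ]
}}

```text
t: 11.58
tool_pos: [0.5617, -0.0301, 0.2144]
orientation: [0.018, 1.567, -0.013]
force: [0.8, -0.2, -0.9]
opening: 0.0599
```

```bash
python3 snap.py d wrist;python3 -c "
from h import *
plan((.561,-.0325,.035,-.021),(.561,-.0325,.024,-.021))
import pickle
p=pickle.load(open('pics/d.pkl','rb'))['wrist']
print(proj('wrist',[[.56,-.0325,.02]],p))
im=cv2.imread('pics/d_wrist.png');cv2.imwrite('pics/d1.png',cv2.resize(im,(400,300)))"
```

```text
11.625 [ 0.5617 -0.0301  0.2145] [ 0.018  1.566 -0.013] 0.05970222406151116 [ 0.5  0.2 -1.8]
now [ 0.5617 -0.0301  0.2145] open 0.0597 t 11.625
(0.561, -0.0325, 0.035, -0.021) [95.5, -2.7, -1.1] [0.0015, 0.0044, -0.0031]
(0.561, -0.0325, 0.024, -0.021) [106.5, -2.7, -1.1] [0.0015, 0.0044, -0.0031]
[[322.03478843 235.16504788]]
```

View pics/d1.png

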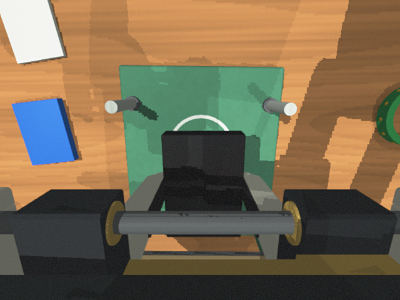

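Black is held level over the mark. I lower it, release and lift.

Emit:
{"api": "step_arm", "payload": {
  "commands": [
    {"xyz":[30,-3,-1],"turn":[0.0015,0.004,-0.003],"grip":50},
    {"xyz":[60,-3,-1],"turn":[0.0015,0.004,-0.003],"grip":50},
    {"xyz":[85,-3,-1],"turn":[0.0015,0.004,-0.003],"grip":50},
    {"xyz":[97,-3,-1],"turn":[0.0015,0.004,-0.003],"grip":50},
    {"xyz":[104,-3,-1],"turn":[0.0015,0.004,-0.003],"grip":50},
    {"xyz":[107,-3,-1],"turn":[0.0015,0.004,-0.003],"grip":50},
    {"xyz":[107,-3,-1],"turn":[0.0015,0.004,-0.003],"grip":50},
    {"xyz":[107,-3,-1],"turn":[0.0015,0.004,-0.003],"grip":70},
    {"xyz":[107,-3,-1],"turn":[0.0015,0.004,-0.003],"grip":70},
    {"xyz":[107,-3,-1],"turn":[0.0015,0.004,-0.003],"grip":70},
    {"xyz":[80,-3,-1],"turn":[0.0015,0.004,-0.003],"grip":70},
    {"xyz":[40,-3,-1],"turn":[0.0015,0.004,-0.003],"grip":70}
  ]
}}

```text
t: 13.12
tool_pos: [0.5598, -0.0339, 0.1738]
orientation: [0.018, 1.574, -0.017]
force: [0.3, 0.0, 0.6]
opening: 0.0699
```

Emit:
{"api": "step_arm", "payload": {
  "commands": [
    {"xyz":[-60,0,0],"turn":[0,0,0],"grip":80},
    {"xyz":[-100,0,-60],"turn":[0,0,0],"grip":80},
    {"xyz":[-100,-40,-110],"turn":[0,0,0],"grip":80},
    {"xyz":[-100,-80,-140],"turn":[0,0,0],"grip":80},
    {"xyz":[-100,-120,-150],"turn":[0,0,0],"grip":80},
    {"xyz":[-100,-160,-160],"turn":[0,0,0],"grip":80},
    {"xyz":[-100,-200,-170],"turn":[0,0,0],"grip":80},
    {"xyz":[-100,-240,-170],"turn":[0,0,0],"grip":80},
    {"xyz":[-90,-280,-170],"turn":[0,0,0],"grip":80},
    {"xyz":[-60,-308,-167],"turn":[0,0,0],"grip":80},
    {"xyz":[-60,-308,-167],"turn":[0,0,0],"grip":80},
    {"xyz":[-60,-308,-167],"turn":[0,0,0],"grip":80}
  ]
}}

```text
t: 14.62
tool_pos: [0.3871, -0.338, 0.2349]
orientation: [0.018, 1.57, -0.018]
force: [0.2, -0.4, 1.1]
opening: 0.0801
```

```bash
cat > seg.py <<'E'
from h import *
import sys,pickle
S={"black":((0,0,0),(179,255,55),.018),"green":((50,80,40),(90,255,255),.018),"lilac":((115,40,60),(150,255,255),.021),"yellow":((22,150,60),(35,255,255),.009),"blue":((105,120,50),(130,255,255),.012)}
def seg(fn,cam,name,xy,z0=0,par=None,half=.065):
    """find the coloured thing near xy, whose underside is at z0"""
    lo,hi,t=S[name]; z=z0+t; im=cv2.imread(fn); hsv=cv2.cvtColor(im,cv2.COLOR_BGR2HSV)
    q=proj(cam,[[xy[0]+a*half,xy[1]+b*half,z] for a in(-1,1) for b in(-1,1)],par)
    x0,y0=np.maximum(q.min(0),0).astype(int);x1,y1=q.max(0).astype(int)
    m=cv2.inRange(hsv[y0:y1,x0:x1],lo,hi)
    c=max(cv2.findContours(m,cv2.RETR_EXTERNAL,2)[0],key=cv2.contourArea).reshape(-1,2)+[x0,y0]
    g=np.array([w(cam,k,z,par)[:2] for k in c],np.float32); r=cv2.minAreaRect(g)
    print(name,cam,"ctr",np.round(r[0],4),"size",np.round(r[1],4),"ang",round(r[2],1))
E
python3 snap.py e wrist top side
python3 - <<'E'
from seg import *
W=pickle.load(open("pics/e.pkl","rb"))
for c,xy,z0 in(("green",(.525,.243),0),("lilac",(.396,.345),0),("blue",(.539,-.24),0),("black",(.56,-.0325),.02)): seg("pics/e_top.png","top",c,xy,z0,W["top"])
seg("pics/e_wrist.png","wrist","yellow",(.394,-.34),0,W["wrist"])
k=cv2.imread('pics/e_side.png')[150:290,230:420];a=cv2.imread('pics/e_wrist.png')
b=cv2.imread('pics/e_top.png')[150:270,100:360]
o=np.zeros((600,800,3),np.uint8);o[:300,:400]=cv2.resize(a,(400,300),interpolation=3);o[:295,400:]=cv2.resize(k,(400,295),interpolation=2);o[300:600,:650]=cv2.resize(b,(650,300),interpolation=2)
cv2.imwrite("pics/e.png",o)
E
```

```text
14.775 [ 0.3877 -0.3379  0.2359] [ 0.016  1.569 -0.018] 0.07990658896059771 [ 0.5 -0.5  0.4]
green top ctr [0.5192 0.2149] size [0.0736 0.0697] ang 1.9
lilac top ctr [0.3957 0.3452] size [0.0767 0.0794] ang 0.7
blue top ctr [ 0.5377 -0.2402] size [0.0839 0.0586] ang 5.9
black top ctr [ 0.5505 -0.0479] size [0.1038 0.0944] ang 0.7
yellow wrist ctr [ 0.3937 -0.3412] size [0.0846 0.0605] ang 4.5
```

View pics/e.png

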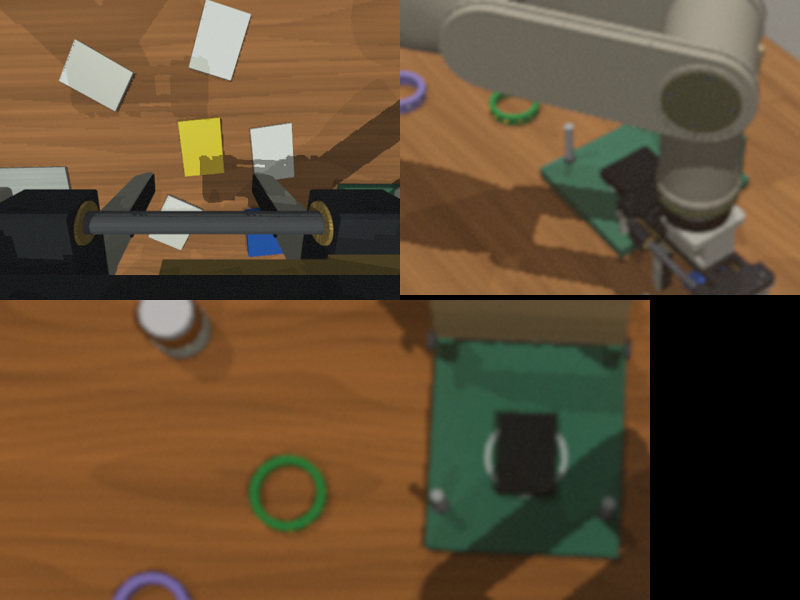

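Black sits on the mark: the mark ring shows evenly on both sides. Green was knocked to (0.519,0.215). I grip yellow next, at (0.394,-0.341), long axis +0.078 rad.

```bash
python3 -c "
from h import *
plan((.3937,-.341,.03,.078),(.3937,-.341,.002,.078))"
```

```text
now [ 0.3877 -0.3379  0.2359] open 0.0799 t 14.775
(0.3937, -0.341, 0.03, 0.078) [121.9, -2.8, 5.8] [-0.0994, 0.002, 0.0016]
(0.3937, -0.341, 0.002, 0.078) [149.9, -2.7, 5.8] [-0.0994, 0.002, 0.0016]
```

Emit:
{"api": "step_arm", "payload": {
  "commands": [
    {"xyz":[40,-3,6],"turn":[-0.099,0.002,0.0016],"grip":76},
    {"xyz":[80,-3,6],"turn":[-0.099,0.002,0.0016],"grip":76},
    {"xyz":[115,-3,6],"turn":[-0.099,0.002,0.0016],"grip":76},
    {"xyz":[135,-3,6],"turn":[-0.099,0.002,0.0016],"grip":76},
    {"xyz":[146,-3,6],"turn":[-0.099,0.002,0.0016],"grip":76},
    {"xyz":[150,-3,6],"turn":[-0.099,0.002,0.0016],"grip":76},
    {"xyz":[150,-3,6],"turn":[-0.099,0.002,0.0016],"grip":76},
    {"xyz":[150,-3,6],"turn":[-0.099,0.002,0.0016],"grip":60},
    {"xyz":[150,-3,6],"turn":[-0.099,0.002,0.0016],"grip":50},
    {"xyz":[150,-3,6],"turn":[-0.099,0.002,0.0016],"grip":50},
    {"xyz":[150,-3,6],"turn":[-0.099,0.002,0.0016],"grip":50},
    {"xyz":[150,-3,6],"turn":[-0.099,0.002,0.0016],"grip":50}
  ]
}}

```text
t: 16.27
tool_pos: [0.3935, -0.3418, 0.0853]
orientation: [-0.06, 1.571, 0.061]
force: [0.1, 1.4, 6.2]
opening: 0.0592
```

Emit:
{"api": "step_arm", "payload": {
  "commands": [
    {"xyz":[-30,0,0],"turn":[0,0,0],"grip":50},
    {"xyz":[-70,0,0],"turn":[0,0,0],"grip":50},
    {"xyz":[-110,0,0],"turn":[0,0,0],"grip":50},
    {"xyz":[-150,0,0],"turn":[0,0,0],"grip":50},
    {"xyz":[-150,0,0],"turn":[0,0,0],"grip":50},
    {"xyz":[-150,0,0],"turn":[0,0,0],"grip":50},
    {"xyz":[-150,0,0],"turn":[0,0,0],"grip":50}
  ]
}}

```text
t: 17.15
tool_pos: [0.3927, -0.3409, 0.2326]
orientation: [-0.057, 1.573, 0.063]
force: [-0.8, -0.1, 0.2]
opening: 0.0593
```

```bash
python3 -c "
from h import *
plan((.56,-.0325,.14,-.021),(.56,-.0325,.041,-.021))"
```

```text
now [ 0.3927 -0.3409  0.2326] open 0.0593 t 17.15
(0.56, -0.0325, 0.14, -0.021) [9.1, 294.7, 190.5] [0.0976, -0.0036, -0.0038]
(0.56, -0.0325, 0.041, -0.021) [108.1, 294.3, 190.8] [0.0976, -0.0036, -0.0038]
```

Emit:
{"api": "step_arm", "payload": {
  "commands": [
    {"xyz":[0,35,22],"turn":[0.01,0,0],"grip":50},
    {"xyz":[0,75,48],"turn":[0.02,0,0],"grip":50},
    {"xyz":[0,115,74],"turn":[0.03,0,0],"grip":50},
    {"xyz":[0,155,100],"turn":[0.05,-0.001,-0.001],"grip":50},
    {"xyz":[3,195,126],"turn":[0.07,-0.002,-0.002],"grip":50},
    {"xyz":[6,235,152],"turn":[0.09,-0.003,-0.003],"grip":50},
    {"xyz":[9,270,175],"turn":[0.098,-0.0036,-0.0038],"grip":50},
    {"xyz":[9,295,190],"turn":[0.098,-0.0036,-0.0038],"grip":50},
    {"xyz":[9,295,190],"turn":[0.098,-0.0036,-0.0038],"grip":50},
    {"xyz":[9,295,190],"turn":[0.098,-0.0036,-0.0038],"grip":50},
    {"xyz":[9,295,190],"turn":[0.098,-0.0036,-0.0038],"grip":50},
    {"xyz":[9,295,190],"turn":[0.098,-0.0036,-0.0038],"grip":50}
  ]
}}

```text
t: 18.65
tool_pos: [0.5599, -0.0337, 0.2257]
orientation: [0.016, 1.568, -0.02]
force: [0.2, 0.2, 0.1]
opening: 0.0594
```

```bash
python3 snap.py f wrist;python3 - <<'E'
from seg import *
plan((.56,-.0325,.0405,-.021))
W=pickle.load(open("pics/f.pkl","rb")); seg("pics/f_wrist.png","wrist","yellow",(.56,-.0325),.138,W["wrist"],.07)
im=cv2.imread('pics/f_wrist.png');cv2.imwrite('pics/f1.png',cv2.resize(im,(400,300)))
E
```

```text
18.7 [ 0.56   -0.0336  0.2258] [ 0.016  1.568 -0.019] 0.059273207950272105 [-0.2 -0.3 -0.4]
now [ 0.56   -0.0336  0.2258] open 0.0593 t 18.7
(0.56, -0.0325, 0.0405, -0.021) [101.3, 1.4, -0.3] [-0.0014, 0.0024, 0.0023]
yellow wrist ctr [ 0.5502 -0.0341] size [0.0608 0.0655] ang 88.9
```

View pics/f1.png

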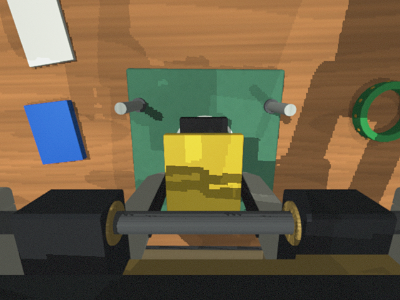

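Yellow is held level; its near edge is at x≈0.517, so its centre is about 0.559. I lower it onto black.

Emit:
{"api": "step_arm", "payload": {
  "commands": [
    {"xyz":[30,1,0],"turn":[-0.0014,0.002,0.002],"grip":50},
    {"xyz":[60,1,0],"turn":[-0.0014,0.002,0.002],"grip":50},
    {"xyz":[82,1,0],"turn":[-0.0014,0.002,0.002],"grip":50},
    {"xyz":[93,1,0],"turn":[-0.0014,0.002,0.002],"grip":50},
    {"xyz":[99,1,0],"turn":[-0.0014,0.002,0.002],"grip":50},
    {"xyz":[101.5,1,0],"turn":[-0.0014,0.002,0.002],"grip":50},
    {"xyz":[101.5,1,0],"turn":[-0.0014,0.002,0.002],"grip":50},
    {"xyz":[101.5,1,0],"turn":[-0.0014,0.002,0.002],"grip":70},
    {"xyz":[101.5,1,0],"turn":[-0.0014,0.002,0.002],"grip":70},
    {"xyz":[101.5,1,0],"turn":[-0.0014,0.002,0.002],"grip":70},
    {"xyz":[80,1,0],"turn":[-0.0014,0.002,0.002],"grip":70},
    {"xyz":[30,1,0],"turn":[-0.0014,0.002,0.002],"grip":70}
  ]
}}

```text
t: 20.2
tool_pos: [0.5583, -0.0317, 0.1936]
orientation: [0.016, 1.577, -0.015]
force: [1.4, -0.3, -0.2]
opening: 0.0701
```

```bash
python3 -c "
from h import *
plan((.396,.345,.10,-.1))"
```

```text
now [ 0.5583 -0.0317  0.1936] open 0.0701 t 20.2
(0.396, 0.345, 0.1, -0.1) [10.8, 373.4, -169.7] [0.08, -0.0058, -0.0003]
```

Emit:
{"api": "step_arm", "payload": {
  "commands": [
    {"xyz":[-50,20,-10],"turn":[0,0,0],"grip":93},
    {"xyz":[-60,60,-30],"turn":[0,0,0],"grip":93},
    {"xyz":[-60,105,-50],"turn":[0.01,0,0],"grip":93},
    {"xyz":[-60,150,-70],"turn":[0.02,0,0],"grip":93},
    {"xyz":[-60,195,-90],"turn":[0.03,0,0],"grip":93},
    {"xyz":[-50,240,-110],"turn":[0.04,0,0],"grip":93},
    {"xyz":[-40,285,-130],"turn":[0.05,-0.003,0],"grip":93},
    {"xyz":[-20,330,-150],"turn":[0.06,-0.005,0],"grip":93},
    {"xyz":[11,373,-170],"turn":[0.08,-0.006,0],"grip":93},
    {"xyz":[11,373,-170],"turn":[0.08,-0.006,0],"grip":93},
    {"xyz":[11,373,-170],"turn":[0.08,-0.006,0],"grip":93},
    {"xyz":[11,373,-170],"turn":[0.08,-0.006,0],"grip":93}
  ]
}}

```text
t: 21.7
tool_pos: [0.3989, 0.3438, 0.1857]
orientation: [0.08, 1.561, -0.079]
force: [0.4, -0.9, 0.3]
opening: 0.093
```

```bash
python3 snap.py g wrist top
python3 - <<'E'
from seg import *
W=pickle.load(open("pics/g.pkl","rb"))
seg("pics/g_top.png","top","lilac",(.396,.345),0,W["top"])
seg("pics/g_wrist.png","wrist","lilac",(.396,.345),0,W["wrist"],.075)
seg("pics/g_top.png","top","green",(.519,.215),0,W["top"])
seg("pics/g_top.png","top","yellow",(.56,-.0325),.038,W["top"])
plan((.396,.345,.003,-.1),(.519,.215,.1,-.1))
a=cv2.imread('pics/g_wrist.png');b=cv2.imread('pics/g_top.png')[150:270,240:380]
cv2.imwrite("pics/g.png",np.hstack([cv2.resize(a,(400,300),interpolation=3),cv2.resize(b,(350,300),interpolation=2)]))
E
```

```text
21.8 [0.3988 0.3437 0.1856] [ 0.08   1.562 -0.079] 0.09310049576709496 [-0.4 -1.   0.3]
lilac top ctr [0.3665 0.3234] size [0.0076 0.0128] ang 0.7
lilac wrist ctr [0.3936 0.3474] size [0.0786 0.0785] ang 42.1
green top ctr [0.5193 0.2124] size [0.0732 0.0751] ang 0.7
yellow top ctr [ 0.5615 -0.0331] size [0.0625 0.0874] ang 88.9
now [0.3988 0.3437 0.1856] open 0.0931 t 21.8
(0.396, 0.345, 0.003, -0.1) [98.6, 0.9, -3.7] [-0.0015, 0.0077, -0.001]
(0.519, 0.215, 0.1, -0.1) [2.5, -115.9, 132.6] [-0.0015, 0.0077, -0.001]
```

View pics/g.png

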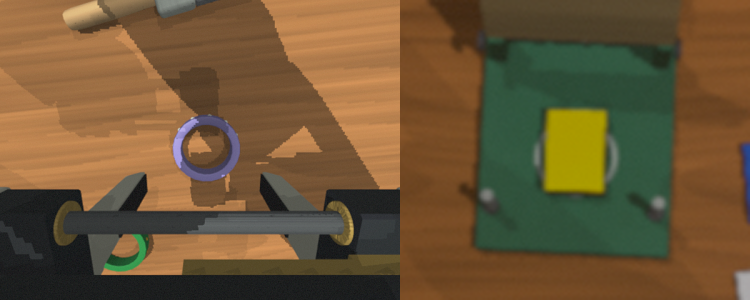

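Yellow is on the mark at (0.5615,-0.033). Lilac is at (0.394,0.347), between the open fingers. I descend and grip.

Emit:
{"api": "step_arm", "payload": {
  "commands": [
    {"xyz":[10,3,-5.5],"turn":[-0.0015,0.008,-0.001],"grip":93},
    {"xyz":[40,3,-5.5],"turn":[-0.0015,0.008,-0.001],"grip":93},
    {"xyz":[70,3,-5.5],"turn":[-0.0015,0.008,-0.001],"grip":93},
    {"xyz":[90,3,-5.5],"turn":[-0.0015,0.008,-0.001],"grip":93},
    {"xyz":[98,3,-5.5],"turn":[-0.0015,0.008,-0.001],"grip":93},
    {"xyz":[98,3,-5.5],"turn":[-0.0015,0.008,-0.001],"grip":85},
    {"xyz":[98,3,-5.5],"turn":[-0.0015,0.008,-0.001],"grip":70},
    {"xyz":[98,3,-5.5],"turn":[-0.0015,0.008,-0.001],"grip":70},
    {"xyz":[98,3,-5.5],"turn":[-0.0015,0.008,-0.001],"grip":70},
    {"xyz":[98,3,-5.5],"turn":[-0.0015,0.008,-0.001],"grip":70},
    {"xyz":[60,3,-5.5],"turn":[-0.0015,0.008,-0.001],"grip":70},
    {"xyz":[10,3,-5.5],"turn":[-0.0015,0.008,-0.001],"grip":70}
  ],
  "force": 25
}}

```text
t: 23.3
tool_pos: [0.3914, 0.347, 0.1738]
orientation: [0.075, 1.574, -0.08]
force: [0.2, 0.3, -0.1]
opening: 0.0791
```

Emit:
{"api": "step_arm", "payload": {
  "commands": [
    {"xyz":[-50,0,0],"turn":[0,0,0],"grip":70},
    {"xyz":[-50,0,0],"turn":[0,0,0],"grip":70},
    {"xyz":[-50,0,0],"turn":[0,0,0],"grip":70}
  ]
}}

```text
t: 23.68
tool_pos: [0.3925, 0.3477, 0.224]
orientation: [0.076, 1.571, -0.078]
force: [-0.2, -0.4, -1.3]
opening: 0.0794
```

```bash
python3 -c "
from h import *
plan((.5605,-.0325,.15,-.021),(.5605,-.0325,.05,-.021))"
```

```text
now [0.3925 0.3477 0.224 ] open 0.0794 t 23.675
(0.5605, -0.0325, 0.15, -0.021) [-10.0, -361.9, 204.6] [-0.0774, -0.002, 0.0012]
(0.5605, -0.0325, 0.05, -0.021) [90.0, -361.8, 204.8] [-0.0774, -0.002, 0.0012]
```

Emit:
{"api": "step_arm", "payload": {
  "commands": [
    {"xyz":[-10,-40,20],"turn":[-0.01,0,0],"grip":70},
    {"xyz":[-10,-80,45],"turn":[-0.02,0,0],"grip":70},
    {"xyz":[-10,-120,68],"turn":[-0.03,0,0],"grip":70},
    {"xyz":[-10,-160,91],"turn":[-0.04,0,0],"grip":70},
    {"xyz":[-10,-200,114],"turn":[-0.05,0,0],"grip":70},
    {"xyz":[-10,-240,137],"turn":[-0.06,0,0],"grip":70},
    {"xyz":[-10,-280,160],"turn":[-0.07,-0.001,0.001],"grip":70},
    {"xyz":[-10,-320,182],"turn":[-0.077,-0.002,0.001],"grip":70},
    {"xyz":[-10,-350,198],"turn":[-0.077,-0.002,0.001],"grip":70},
    {"xyz":[-10,-362,205],"turn":[-0.077,-0.002,0.001],"grip":70},
    {"xyz":[-10,-362,205],"turn":[-0.077,-0.002,0.001],"grip":70},
    {"xyz":[-10,-362,205],"turn":[-0.077,-0.002,0.001],"grip":70}
  ]
}}

```text
t: 25.18
tool_pos: [0.5606, -0.0314, 0.2338]
orientation: [0.017, 1.572, -0.016]
force: [-0.3, -0.2, -0.1]
opening: 0.0793
```

Emit:
{"api": "step_arm", "payload": {
  "commands": [
    {"xyz":[0,0,0],"turn":[0,0,0],"grip":70},
    {"xyz":[0,0,0],"turn":[0,0,0],"grip":70}
  ]
}}

```text
t: 25.42
tool_pos: [0.561, -0.0317, 0.2347]
orientation: [0.016, 1.57, -0.016]
force: [-0.0, -0.1, -0.3]
opening: 0.0793
```

```bash
python3 snap.py i wrist top side
python3 - <<'E'
from seg import *
W=pickle.load(open("pics/i.pkl","rb"))
seg("pics/i_wrist.png","wrist","lilac",(.56,-.0325),.147,W["wrist"],.07)
seg("pics/i_top.png","top","green",(.519,.212),0,W["top"])
plan((.5605,-.0325,.05,-.021))
a=cv2.imread('pics/i_wrist.png');k=cv2.imread('pics/i_side.png')[130:270,250:410]
cv2.imwrite("pics/i.png",np.hstack([cv2.resize(a,(400,300),interpolation=3),cv2.resize(k,(343,300),interpolation=2)]))
E
```

```text
25.575 [ 0.5611 -0.0322  0.2347] [ 0.016  1.57  -0.016] 0.07905989741912377 [ 0.8 -0.6 -0.4]
lilac wrist ctr [ 0.5479 -0.0317] size [0.0787 0.058 ] ang 88.9
green top ctr [0.5193 0.2111] size [0.0736 0.0723] ang 1.8
now [ 0.5611 -0.0322  0.2347] open 0.0791 t 25.575
(0.5605, -0.0325, 0.05, -0.021) [100.7, -0.3, -0.7] [0.0001, 0.0005, -0.0]
```

View pics/i.png

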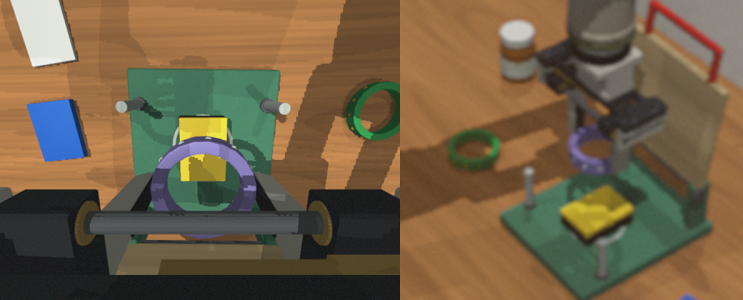

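Lilac is level and centred at about (0.559,-0.032). I lower it onto yellow.

Emit:
{"api": "step_arm", "payload": {
  "commands": [
    {"xyz":[30,0,-0.5],"turn":[0,0,0],"grip":70},
    {"xyz":[60,0,-0.5],"turn":[0,0,0],"grip":70},
    {"xyz":[82,0,-0.5],"turn":[0,0,0],"grip":70},
    {"xyz":[93,0,-0.5],"turn":[0,0,0],"grip":70},
    {"xyz":[98,0,-0.5],"turn":[0,0,0],"grip":70},
    {"xyz":[100.5,0,-0.5],"turn":[0,0,0],"grip":70},
    {"xyz":[101,0,-0.5],"turn":[0,0,0],"grip":70},
    {"xyz":[101,0,-0.5],"turn":[0,0,0],"grip":70}
  ]
}}

```text
t: 26.58
tool_pos: [0.5611, -0.0325, 0.1343]
orientation: [0.017, 1.569, -0.017]
force: [0.8, 0.6, 0.2]
opening: 0.0794
```

Emit:
{"api": "step_arm", "payload": {
  "commands": [
    {"xyz":[0,0,0],"turn":[0,0,0],"grip":91},
    {"xyz":[0,0,0],"turn":[0,0,0],"grip":91},
    {"xyz":[0,0,0],"turn":[0,0,0],"grip":91},
    {"xyz":[0,0,0],"turn":[0,0,0],"grip":91},
    {"xyz":[-15,0,0],"turn":[0,0,0],"grip":91},
    {"xyz":[-40,0,0],"turn":[0,0,0],"grip":91},
    {"xyz":[-80,0,0],"turn":[0,0,0],"grip":91},
    {"xyz":[-130,0,0],"turn":[0,0,0],"grip":91},
    {"xyz":[-130,0,0],"turn":[0,0,0],"grip":91},
    {"xyz":[-130,0,0],"turn":[0,0,0],"grip":91}
  ]
}}

```text
t: 27.82
tool_pos: [0.5607, -0.0325, 0.2641]
orientation: [0.017, 1.569, -0.017]
force: [0.4, -0.6, -0.1]
opening: 0.0909
```

```bash
python3 -c "
from h import *
plan((.519,.2115,.10,-.1))"
```

```text
now [ 0.5607 -0.0325  0.2641] open 0.0909 t 27.825
(0.519, 0.2115, 0.1, -0.1) [80.1, 243.0, -47.0] [0.0786, 0.0013, 0.0]
```

Emit:
{"api": "step_arm", "payload": {
  "commands": [
    {"xyz":[0,30,-6],"turn":[0.01,0,0],"grip":93},
    {"xyz":[0,70,-14],"turn":[0.02,0,0],"grip":93},
    {"xyz":[0,110,-22],"turn":[0.03,0,0],"grip":93},
    {"xyz":[10,150,-30],"turn":[0.04,0,0],"grip":93},
    {"xyz":[30,190,-38],"turn":[0.06,0,0],"grip":93},
    {"xyz":[55,225,-44],"turn":[0.078,0.001,0],"grip":93},
    {"xyz":[80,243,-47],"turn":[0.078,0.001,0],"grip":93},
    {"xyz":[80,243,-47],"turn":[0.078,0.001,0],"grip":93},
    {"xyz":[80,243,-47],"turn":[0.078,0.001,0],"grip":93},
    {"xyz":[80,243,-47],"turn":[0.078,0.001,0],"grip":93}
  ]
}}

```text
t: 29.08
tool_pos: [0.5197, 0.2107, 0.1848]
orientation: [0.079, 1.568, -0.079]
force: [-0.4, -0.1, -0.4]
opening: 0.0929
```

```bash
python3 snap.py j wrist top side
python3 - <<'E'
from seg import *
W=pickle.load(open("pics/j.pkl","rb"))
seg("pics/j_wrist.png","wrist","green",(.519,.2115),0,W["wrist"],.075)
try: seg("pics/j_top.png","top","lilac",(.56,-.0325),.047,W["top"])
except Exception as e: print(e)
plan((.519,.2115,.003,-.1))
a=cv2.imread('pics/j_wrist.png');k=cv2.imread('pics/j_side.png')[170:270,280:400];b=cv2.imread('pics/j_top.png')[150:270,240:380]
o=np.zeros((600,800,3),np.uint8);o[:300,:400]=cv2.resize(a,(400,300),interpolation=3);o[:300,400:760]=cv2.resize(k,(360,300),interpolation=2);o[300:,:350]=cv2.resize(b,(350,300),interpolation=2)
cv2.imwrite("pics/j.png",o)
E
```

```text
29.225 [0.5195 0.2109 0.1845] [ 0.079  1.569 -0.078] 0.09315067233485956 [ 0.5  0.1 -0.1]
green wrist ctr [0.5192 0.213 ] size [0.0782 0.0787] ang 39.3
lilac top ctr [ 0.5624 -0.0326] size [0.0766 0.0779] ang 0.7
now [0.5195 0.2109 0.1845] open 0.0932 t 29.225
(0.519, 0.2115, 0.003, -0.1) [97.5, 0.5, -0.7] [-0.0004, 0.0007, -0.0006]
```

View pics/j.png

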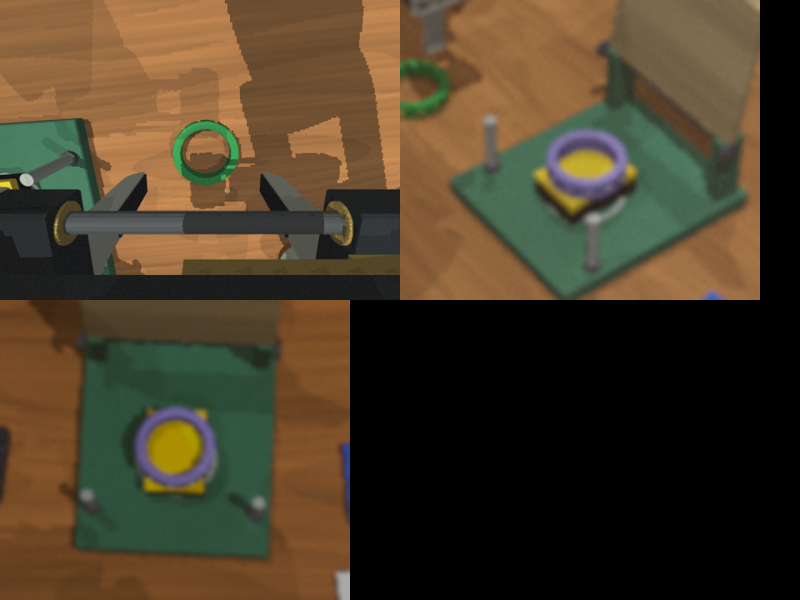

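Lilac lies flat on the plates at (0.562,-0.033). Green is at (0.519,0.213), between the fingers, so I grip it.

Emit:
{"api": "step_arm", "payload": {
  "commands": [
    {"xyz":[10,2,-0.5],"turn":[0,0,0],"grip":93},
    {"xyz":[40,2,-0.5],"turn":[0,0,0],"grip":93},
    {"xyz":[70,2,-0.5],"turn":[0,0,0],"grip":93},
    {"xyz":[90,2,-0.5],"turn":[0,0,0],"grip":93},
    {"xyz":[97.5,2,-0.5],"turn":[0,0,0],"grip":93},
    {"xyz":[97.5,2,-0.5],"turn":[0,0,0],"grip":85},
    {"xyz":[97.5,2,-0.5],"turn":[0,0,0],"grip":70},
    {"xyz":[97.5,2,-0.5],"turn":[0,0,0],"grip":70},
    {"xyz":[97.5,2,-0.5],"turn":[0,0,0],"grip":70},
    {"xyz":[97.5,2,-0.5],"turn":[0,0,0],"grip":70}
  ]
}}

```text
t: 30.48
tool_pos: [0.5191, 0.2137, 0.0869]
orientation: [0.079, 1.569, -0.078]
force: [-0.3, -0.1, 5.5]
opening: 0.08
```

Emit:
{"api": "step_arm", "payload": {
  "commands": [
    {"xyz":[-30,0,0],"turn":[0,0,0],"grip":70},
    {"xyz":[-80,0,0],"turn":[0,0,0],"grip":70},
    {"xyz":[-130,0,0],"turn":[0,0,0],"grip":70},
    {"xyz":[-160,0,0],"turn":[0,0,0],"grip":70},
    {"xyz":[-160,0,0],"turn":[0,0,0],"grip":70},
    {"xyz":[-160,0,0],"turn":[0,0,0],"grip":70},
    {"xyz":[-160,0,0],"turn":[0,0,0],"grip":70}
  ]
}}

```text
t: 31.35
tool_pos: [0.5176, 0.2132, 0.2436]
orientation: [0.077, 1.574, -0.079]
force: [-0.4, 0.1, -0.2]
opening: 0.0799
```

```bash
python3 -c "
from h import *
plan((.561,-.0325,.15,-.021),(.561,-.0325,.071,-.021))"
```

```text
now [0.5176 0.2132 0.2436] open 0.0799 t 31.35
(0.561, -0.0325, 0.15, -0.021) [9.7, -240.1, 67.6] [-0.0785, -0.0043, 0.0013]
(0.561, -0.0325, 0.071, -0.021) [88.7, -240.0, 68.0] [-0.0785, -0.0043, 0.0013]
```

Emit:
{"api": "step_arm", "payload": {
  "commands": [
    {"xyz":[0,-35,10],"turn":[-0.01,0,0],"grip":70},
    {"xyz":[0,-75,21],"turn":[-0.02,0,0],"grip":70},
    {"xyz":[0,-115,32],"turn":[-0.04,-0.001,0],"grip":70},
    {"xyz":[3,-155,43],"turn":[-0.06,-0.002,0],"grip":70},
    {"xyz":[6,-195,55],"turn":[-0.078,-0.004,0.001],"grip":70},
    {"xyz":[10,-225,64],"turn":[-0.0785,-0.004,0.001],"grip":70},
    {"xyz":[10,-240,68],"turn":[-0.0785,-0.004,0.001],"grip":70},
    {"xyz":[10,-240,68],"turn":[-0.0785,-0.004,0.001],"grip":70},
    {"xyz":[10,-240,68],"turn":[-0.0785,-0.004,0.001],"grip":70},
    {"xyz":[10,-240,68],"turn":[-0.0785,-0.004,0.001],"grip":70}
  ]
}}

```text
t: 32.6
tool_pos: [0.5624, -0.0309, 0.2361]
orientation: [0.016, 1.567, -0.014]
force: [-0.8, 0.6, -0.0]
opening: 0.0805
```

```bash
python3 snap.py k wrist
python3 - <<'E'
from seg import *
W=pickle.load(open("pics/k.pkl","rb"))
seg("pics/k_wrist.png","wrist","green",(.56,-.0325),.147,W["wrist"],.045)
plan((.561,-.0325,.071,-.021))
E
```

```text
32.65 [ 0.5625 -0.031   0.2362] [ 0.016  1.567 -0.015] 0.0797853124469146 [ 0.3 -0.2 -0.6]
green wrist ctr [ 0.5476 -0.0337] size [0.0952 0.067 ] ang 88.9
now [ 0.5625 -0.031   0.2362] open 0.0798 t 32.65
(0.561, -0.0325, 0.071, -0.021) [81.2, -1.6, -1.7] [0.0014, 0.0036, -0.0011]
```

Emit:
{"api": "step_arm", "payload": {
  "commands": [
    {"xyz":[25,-1.5,-1.5],"turn":[0.001,0.0036,-0.001],"grip":70},
    {"xyz":[50,-1.5,-1.5],"turn":[0.001,0.0036,-0.001],"grip":70},
    {"xyz":[68,-1.5,-1.5],"turn":[0.001,0.0036,-0.001],"grip":70},
    {"xyz":[76,-1.5,-1.5],"turn":[0.001,0.0036,-0.001],"grip":70},
    {"xyz":[80,-1.5,-1.5],"turn":[0.001,0.0036,-0.001],"grip":70},
    {"xyz":[81.5,-1.5,-1.5],"turn":[0.001,0.0036,-0.001],"grip":70},
    {"xyz":[81.5,-1.5,-1.5],"turn":[0.001,0.0036,-0.001],"grip":70},
    {"xyz":[81.5,-1.5,-1.5],"turn":[0.001,0.0036,-0.001],"grip":70}
  ]
}}

```text
t: 33.65
tool_pos: [0.5616, -0.0335, 0.1551]
orientation: [0.017, 1.57, -0.017]
force: [-0.5, 0.1, 0.1]
opening: 0.0803
```

Emit:
{"api": "step_arm", "payload": {
  "commands": [
    {"xyz":[0,0,0],"turn":[0,0,0],"grip":91},
    {"xyz":[0,0,0],"turn":[0,0,0],"grip":91},
    {"xyz":[0,0,0],"turn":[0,0,0],"grip":91},
    {"xyz":[0,0,0],"turn":[0,0,0],"grip":91},
    {"xyz":[-15,0,0],"turn":[0,0,0],"grip":91},
    {"xyz":[-40,0,0],"turn":[0,0,0],"grip":91},
    {"xyz":[-80,0,0],"turn":[0,0,0],"grip":91},
    {"xyz":[-120,0,-60],"turn":[0,0,0],"grip":80},
    {"xyz":[-150,0,-120],"turn":[0.1,0,0],"grip":60},
    {"xyz":[-180,0,-160],"turn":[0.2,0,0],"grip":36},
    {"xyz":[-180,0,-160],"turn":[0.2,0,0],"grip":36},
    {"xyz":[-180,0,-160],"turn":[0.2,0,0],"grip":36}
  ]
}}

```text
t: 35.15
tool_pos: [0.4016, -0.03, 0.3353]
orientation: [0.173, 1.562, -0.174]
force: [-0.3, -0.5, -0.3]
opening: 0.0455
```

```bash
python3 snap.py l wrist top side
python3 - <<'E'
from seg import *
W=pickle.load(open("pics/l.pkl","rb"))
a=cv2.imread('pics/l_wrist.png');k=cv2.imread('pics/l_side.png')[150:270,280:410];b=cv2.imread('pics/l_top.png')[140:300,120:480]
o=np.zeros((600,800,3),np.uint8);o[:300,:400]=cv2.resize(a,(400,300),interpolation=3);o[:360,400:790]=cv2.resize(k,(390,360),interpolation=2);o[360:582,:500]=cv2.resize(b,(500,222),interpolation=2)
cv2.imwrite("pics/l.png",o)
from fit import P,pl
v=np.array([.5602,-.0325,-.021,1.72,.0667]);B=P(v,pl(.215,0,.006));print("bar pred",B)
for n in("wrist","side"):print(n,proj(n,[B,[.561,-.0325,.086]],W[n]))
plan()
E
```

```text
35.3 [ 0.4015 -0.0299  0.3331] [ 0.174  1.567 -0.174] 0.036868535786483594 [-0.1 -0.  -0.6]
bar pred [ 0.69806283 -0.03539555  0.2985194 ]
wrist [[424.29712163 769.95989477]
 [355.19017267 363.21864539]]
side [[382.03242001 142.51617293]
 [341.95487131 218.39924962]]
now [ 0.4015 -0.0299  0.3331] open 0.0369 t 35.3
```

View pics/l.png

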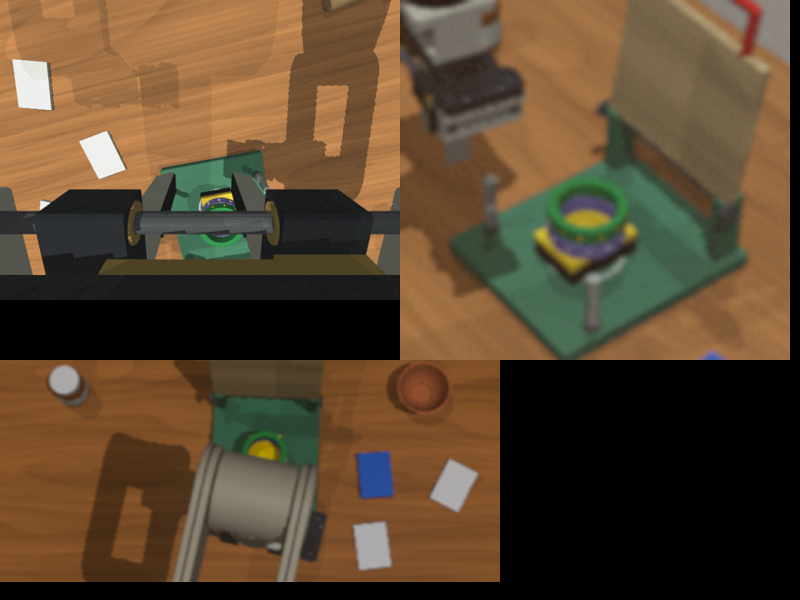

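The stack stands level and concentric: green is at side (342,219), predicted (342,218). Blue and white are undisturbed. Now I go back to the pose where the bar was released, from above.

Run:
```python
from h import *
r=R.from_rotvec([1.225,1.195,-1.222]); y=r.as_matrix()[:,1]; yaw=np.arctan2(-y[0],y[1]);print(yaw)
plan((.45,-.034,.35,yaw),(.6999,-.0358,.345,yaw))
```

```text
-1.5913252929500454
now [ 0.4015 -0.0299  0.3331] open 0.0369 t 35.3
(0.45, -0.034, 0.35, np.float64(-1.5913252929500454)) [-101.1, 6.6, 47.9] [1.37, -0.0027, 0.0024]
(0.6999, -0.0358, 0.345, np.float64(-1.5913252929500454)) [-96.9, 59.7, 292.1] [1.37, -0.0027, 0.0024]
```

Emit:
{"api": "step_arm", "payload": {
  "commands": [
    {"xyz":[-30,2,15],"turn":[0.17,0,0],"grip":36},
    {"xyz":[-60,4,30],"turn":[0.34,0,0],"grip":36},
    {"xyz":[-101,7,48],"turn":[0.51,0,0],"grip":36},
    {"xyz":[-101,7,48],"turn":[0.68,0,0],"grip":36},
    {"xyz":[-101,7,48],"turn":[0.85,0,0],"grip":36},
    {"xyz":[-101,7,48],"turn":[1.02,0,0],"grip":36},
    {"xyz":[-101,7,48],"turn":[1.19,-0.001,0.001],"grip":36},
    {"xyz":[-101,7,48],"turn":[1.37,-0.0027,0.0024],"grip":36},
    {"xyz":[-100,20,110],"turn":[1.37,-0.0027,0.0024],"grip":36},
    {"xyz":[-99,30,160],"turn":[1.37,-0.0027,0.0024],"grip":36},
    {"xyz":[-99,30,160],"turn":[1.37,-0.0027,0.0024],"grip":36}
  ]
}}

```text
t: 36.67
tool_pos: [0.5667, -0.0359, 0.4267]
orientation: [1.221, 1.206, -1.229]
force: [-0.9, 0.3, -0.6]
opening: 0.036
```

```bash
python3 -c "
from h import *
plan((.6999,-.0358,.345,-1.591),(.6999,-.0358,.282,-1.591))"
```

```text
now [ 0.5667 -0.0359  0.4267] open 0.036 t 36.675
(0.6999, -0.0358, 0.345, -1.591) [-3.3, 133.1, -2.8] [-0.0001, -0.0009, 0.0075]
(0.6999, -0.0358, 0.282, -1.591) [59.7, 133.6, -2.8] [-0.0001, -0.0009, 0.0075]
```

Emit:
{"api": "step_arm", "payload": {
  "commands": [
    {"xyz":[-3,40,-1],"turn":[0,-0.001,0.0075],"grip":36},
    {"xyz":[-3,80,-2],"turn":[0,-0.001,0.0075],"grip":36},
    {"xyz":[-3,115,-3],"turn":[0,-0.001,0.0075],"grip":36},
    {"xyz":[-3,133,-3],"turn":[0,-0.001,0.0075],"grip":36},
    {"xyz":[-3,133,-3],"turn":[0,-0.001,0.0075],"grip":36},
    {"xyz":[-3,133,-3],"turn":[0,-0.001,0.0075],"grip":36},
    {"xyz":[15,133,-3],"turn":[0,-0.001,0.0075],"grip":36},
    {"xyz":[35,133,-3],"turn":[0,-0.001,0.0075],"grip":36},
    {"xyz":[52,133,-3],"turn":[0,-0.001,0.0075],"grip":36},
    {"xyz":[60,133,-3],"turn":[0,-0.001,0.0075],"grip":36},
    {"xyz":[60,133,-3],"turn":[0,-0.001,0.0075],"grip":36},
    {"xyz":[60,133,-3],"turn":[0,-0.001,0.0075],"grip":36}
  ]
}}

```text
t: 38.17
tool_pos: [0.6974, -0.0358, 0.375]
orientation: [1.229, 1.189, -1.217]
force: [0.4, 1.1, 0.4]
opening: 0.0364
```

Emit:
{"api": "step_arm", "payload": {
  "commands": [
    {"xyz":[0,0,0],"turn":[0,0,0],"grip":24},
    {"xyz":[0,0,0],"turn":[0,0,0],"grip":14},
    {"xyz":[0,0,0],"turn":[0,0,0],"grip":5},
    {"xyz":[0,0,0],"turn":[0,0,0],"grip":5},
    {"xyz":[0,0,0],"turn":[0,0,0],"grip":5}
  ],
  "force": 25
}}

```text
t: 38.8
tool_pos: [0.6976, -0.0357, 0.3744]
orientation: [1.229, 1.189, -1.217]
force: [3.5, -0.5, 2.0]
opening: 0.0113
```

Run:
```python
from h import *
from fit import P,pl
p,r,s=pose();print(p,s["opening"],s["force"])
v=np.array([.5602,-.0325,-.021,1.72,.0667])
f=lambda a:P(np.r_[v[:3],a,.0667],pl(.215,0,.006))
g=r.apply([.065,0,0])+p; print("grasp pt",g)
a0=min(np.arange(1.5,1.8,.005),key=lambda a:np.linalg.norm((f(a)-g)[[0,2]]));print(a0,f(a0)-g)
for a in np.r_[np.arange(a0,.3,-.13),.3,.2,.15,.1,.06,.03,.01,0,-.01,-.02]: print(round(a,2),(r.inv().apply(f(a)-f(a0))*1000).round(1).tolist())
```

```text
[ 0.69760021 -0.03572799  0.37440587] 0.01133364718905223 [ 3.5470417  -0.48209463  2.03787571]
grasp pt [ 0.69838241 -0.03585328  0.3094107 ]
1.7149999999999954 [-0.00137841  0.00047997 -0.01070448]
1.71 [0.0, 0.0, 0.0]
1.58 [-3.3, -27.7, 0.0]
1.45 [-3.0, -55.7, 0.0]
1.32 [0.9, -83.3, 0.0]
1.19 [8.4, -110.3, -0.0]
1.06 [19.3, -136.0, -0.0]
0.93 [33.4, -160.1, -0.0]
0.8 [50.6, -182.2, -0.1]
0.67 [70.4, -201.8, -0.1]
0.54 [92.7, -218.7, -0.1]
0.41 [116.9, -232.6, -0.2]
0.3 [139.7, -242.2, -0.2]
0.2 [160.3, -248.3, -0.2]
0.15 [170.8, -250.6, -0.3]
0.1 [181.4, -252.4, -0.3]
0.06 [190.0, -253.4, -0.3]
0.03 [196.4, -253.9, -0.3]
0.01 [200.7, -254.2, -0.3]
0.0 [202.9, -254.3, -0.3]
-0.01 [205.0, -254.4, -0.3]
-0.02 [207.2, -254.4, -0.3]
```

The grip is about 9 mm high on the pads because the arm had not settled. I regrip deeper before swinging.

Emit:
{"api": "step_arm", "payload": {
  "commands": [
    {"xyz":[0,0,0],"turn":[0,0,0],"grip":30},
    {"xyz":[0,0,0],"turn":[0,0,0],"grip":30},
    {"xyz":[5,0,0],"turn":[0,0,0],"grip":30},
    {"xyz":[9,0,0],"turn":[0,0,0],"grip":30},
    {"xyz":[9,0,0],"turn":[0,0,0],"grip":30},
    {"xyz":[9,0,0],"turn":[0,0,0],"grip":20},
    {"xyz":[9,0,0],"turn":[0,0,0],"grip":5},
    {"xyz":[9,0,0],"turn":[0,0,0],"grip":5},
    {"xyz":[9,0,0],"turn":[0,0,0],"grip":5},
    {"xyz":[9,0,0],"turn":[0,0,0],"grip":5}
  ]
}}

```text
t: 40.05
tool_pos: [0.6975, -0.0358, 0.3652]
orientation: [1.229, 1.19, -1.217]
force: [1.3, -0.4, 0.8]
opening: 0.0112
```

Emit:
{"api": "step_arm", "payload": {
  "commands": [
    {"xyz":[-2,-14,0],"turn":[0,0,0],"grip":5},
    {"xyz":[-3.3,-28,0],"turn":[0,0,0],"grip":5},
    {"xyz":[-3.5,-42,0],"turn":[0,0,0],"grip":5},
    {"xyz":[-3,-56,0],"turn":[0,0,0],"grip":5},
    {"xyz":[-1,-70,0],"turn":[0,0,0],"grip":5},
    {"xyz":[1,-83,0],"turn":[0,0,0],"grip":5},
    {"xyz":[4.5,-97,0],"turn":[0,0,0],"grip":5},
    {"xyz":[8.4,-110,0],"turn":[0,0,0],"grip":5},
    {"xyz":[13.5,-123,0],"turn":[0,0,0],"grip":5},
    {"xyz":[19.3,-136,0],"turn":[0,0,0],"grip":5},
    {"xyz":[19.3,-136,0],"turn":[0,0,0],"grip":5},
    {"xyz":[19.3,-136,0],"turn":[0,0,0],"grip":5}
  ]
}}

```text
t: 41.55
tool_pos: [0.5607, -0.0319, 0.3443]
orientation: [1.228, 1.193, -1.218]
force: [-5.1, 5.6, 3.9]
opening: 0.0109
```

```bash
cat > arc.py <<'E'
from h import *
from fit import P,pl
p,r,s=pose();print(p.round(4),s["opening"],np.round(s["force"],1))
f=lambda a:P(np.array([.5602,-.0325,-.021,a,.0667]),pl(.215,0,.006))
g=p+r.apply([.065,0,0])
a0=min(np.arange(-.1,1.8,.005),key=lambda a:np.linalg.norm((f(a)-g)[[0,2]]));print(a0,f(a0)-g)
for a in np.r_[np.arange(a0,.12,-.065),.1,.05,.02,0,-.01,-.02]: print(round(a,2),(r.inv().apply(f(a)-g)*1000).round(1).tolist())
E
python3 arc.py
```

```text
[ 0.5607 -0.0319  0.3443] 0.010901832132930023 [-5.1  5.6  3.9]
1.070000000000001 [ 0.00096006 -0.00060308 -0.00106114]
1.07 [1.1, 1.0, 0.6]
1.01 [7.7, -11.3, 0.6]
0.94 [15.2, -23.2, 0.6]
0.88 [23.4, -34.5, 0.6]
0.81 [32.3, -45.2, 0.6]
0.75 [41.9, -55.4, 0.6]
0.68 [52.1, -64.9, 0.6]
0.62 [63.0, -73.7, 0.5]
0.55 [74.4, -81.9, 0.5]
0.49 [86.2, -89.2, 0.5]
0.42 [98.6, -95.8, 0.5]
0.36 [111.3, -101.5, 0.5]
0.29 [124.4, -106.4, 0.5]
0.23 [137.8, -110.5, 0.5]
0.16 [151.4, -113.7, 0.5]
0.1 [164.1, -115.8, 0.5]
0.05 [174.8, -117.0, 0.5]
0.02 [181.2, -117.4, 0.5]
0.0 [185.5, -117.6, 0.5]
-0.01 [187.7, -117.7, 0.5]
-0.02 [189.8, -117.8, 0.5]
```

The bar tracks the arc to within about 1 mm, so I continue at about 0.5 rad/s.

Emit:
{"api": "step_arm", "payload": {
  "commands": [
    {"xyz":[7.7,-11.3,0],"turn":[0,0,0],"grip":5},
    {"xyz":[15.2,-23.2,0],"turn":[0,0,0],"grip":5},
    {"xyz":[23.4,-34.5,0],"turn":[0,0,0],"grip":5},
    {"xyz":[32.3,-45.2,0],"turn":[0,0,0],"grip":5},
    {"xyz":[41.9,-55.4,0],"turn":[0,0,0],"grip":5},
    {"xyz":[52.1,-64.9,0],"turn":[0,0,0],"grip":5},
    {"xyz":[63,-73.7,0],"turn":[0,0,0],"grip":5},
    {"xyz":[74.4,-81.9,0],"turn":[0,0,0],"grip":5},
    {"xyz":[86.2,-89.2,0],"turn":[0,0,0],"grip":5},
    {"xyz":[98.6,-95.8,0],"turn":[0,0,0],"grip":5},
    {"xyz":[104.8,-98.7,0],"turn":[0,0,0],"grip":5},
    {"xyz":[104.8,-98.7,0],"turn":[0,0,0],"grip":5}
  ]
}}

```text
t: 43.05
tool_pos: [0.4629, -0.0291, 0.2372]
orientation: [1.229, 1.196, -1.218]
force: [-3.3, 10.9, -3.6]
opening: 0.0112
```

```bash
python3 arc.py
```

```text
[ 0.4629 -0.0291  0.2372] 0.011174367349941877 [-3.3 10.9 -3.6]
0.38000000000000045 [-5.78076217e-04 -1.46269258e-03 -6.16399321e-05]
0.38 [0.1, -0.5, 1.5]
0.32 [13.0, -5.8, 1.5]
0.25 [26.3, -10.1, 1.5]
0.19 [39.8, -13.6, 1.6]
0.12 [53.6, -16.2, 1.6]
0.1 [57.8, -16.9, 1.6]
0.05 [68.5, -18.1, 1.6]
0.02 [74.9, -18.5, 1.6]
0.0 [79.2, -18.7, 1.6]
-0.01 [81.4, -18.8, 1.7]
-0.02 [83.5, -18.8, 1.7]
```

Emit:
{"api": "step_arm", "payload": {
  "commands": [
    {"xyz":[6.5,-3,1],"turn":[0,0,0],"grip":5},
    {"xyz":[13,-5.8,1.5],"turn":[0,0,0],"grip":5},
    {"xyz":[20,-8,1.5],"turn":[0,0,0],"grip":5},
    {"xyz":[26.3,-10.1,1.5],"turn":[0,0,0],"grip":5},
    {"xyz":[33,-12,1.6],"turn":[0,0,0],"grip":5},
    {"xyz":[39.8,-13.6,1.6],"turn":[0,0,0],"grip":5},
    {"xyz":[46.5,-15,1.6],"turn":[0,0,0],"grip":5},
    {"xyz":[53.6,-16.2,1.6],"turn":[0,0,0],"grip":5},
    {"xyz":[58,-16.9,1.6],"turn":[0,0,0],"grip":5},
    {"xyz":[64,-17.6,1.6],"turn":[0,0,0],"grip":5},
    {"xyz":[70,-18.2,1.6],"turn":[0,0,0],"grip":5},
    {"xyz":[70,-18.2,1.6],"turn":[0,0,0],"grip":5}
  ]
}}

```text
t: 44.55
tool_pos: [0.445, -0.03, 0.1666]
orientation: [1.23, 1.197, -1.218]
force: [-2.1, 14.4, -4.0]
opening: 0.0109
```

Emit:
{"api": "step_arm", "payload": {
  "commands": [
    {"xyz":[2,-0.2,0],"turn":[0,0,0],"grip":5},
    {"xyz":[5,-0.3,0],"turn":[0,0,0],"grip":5},
    {"xyz":[7,-0.4,0],"turn":[0,0,0],"grip":5},
    {"xyz":[9,-0.4,0],"turn":[0,0,0],"grip":5},
    {"xyz":[9,-0.4,0],"turn":[0,0,0],"grip":5}
  ]
}}

```text
t: 45.18
tool_pos: [0.4445, -0.03, 0.1578]
orientation: [1.229, 1.198, -1.219]
force: [-4.8, 14.6, -0.9]
opening: 0.0109
```

```bash
python3 arc.py
```

```text
[ 0.4445 -0.03    0.1578] 0.010897355788712322 [-4.8 14.6 -0.9]
8.326672684688674e-17 [ 3.56437614e-04 -2.83408746e-04  6.95402938e-06]
0.1 [-21.4, 2.2, 0.2]
0.05 [-10.7, 1.0, 0.2]
0.02 [-4.3, 0.5, 0.3]
0.0 [-0.0, 0.4, 0.3]
-0.01 [2.1, 0.3, 0.3]
-0.02 [4.3, 0.3, 0.3]
```

Emit:
{"api": "step_arm", "payload": {
  "commands": [
    {"xyz":[1.5,0,0],"turn":[0,0,0],"grip":5},
    {"xyz":[3,0,0],"turn":[0,0,0],"grip":5},
    {"xyz":[3,0,0],"turn":[0,0,0],"grip":5}
  ]
}}

```text
t: 45.55
tool_pos: [0.4444, -0.03, 0.1548]
orientation: [1.229, 1.198, -1.219]
force: [-6.1, 13.9, -0.1]
opening: 0.0109
```

Emit:
{"api": "step_arm", "payload": {
  "commands": [
    {"xyz":[1.5,0,0],"turn":[0,0,0],"grip":5},
    {"xyz":[3,0,0],"turn":[0,0,0],"grip":5},
    {"xyz":[3,0,0],"turn":[0,0,0],"grip":5}
  ]
}}

```text
t: 45.92
tool_pos: [0.4444, -0.03, 0.1531]
orientation: [1.229, 1.198, -1.219]
force: [-14.4, 15.4, 16.0]
opening: 0.0112
```

```bash
python3 snap.py m side
python3 - <<'E'
from seg import *
plan()
k=cv2.imread('pics/m_side.png')[180:270,285:405]
cv2.imwrite("pics/m.png",cv2.resize(k,(800,600),interpolation=2))
from fit import P,pl
W=pickle.load(open("pics/m.pkl","rb"))["side"]
for a in(0,.03,.06):
  v=np.array([.5602,-.0325,-.021,a,.0667]); print(a,[((proj("side",P(v,f),W)[0]-[285,180])*6.667).round(0).tolist() for f in(pl(.17,-.095,0),pl(.17,-.095,.012),pl(.17,.095,.012),pl(.01,-.095,.012),pl(.215,-.0667,.006))])
v=np.array([.5602,-.0325,-.021,a,.0667]);print("post top",[((proj("side",P(v,lambda u:np.array([x,y,.087])),W)[0]-[285,180])*6.667).round(0).tolist() for x,y in((-.055,-.085),(-.055,.085))])
E
```

```text
45.975 [ 0.4445 -0.03    0.1531] [ 1.229  1.198 -1.219] 0.010930877130876319 [-13.8  16.1  15.3]
now [ 0.4445 -0.03    0.1531] open 0.0109 t 45.975
0 [[387.0, 449.0], [387.0, 430.0], [125.0, 185.0], [675.0, 269.0], [261.0, 448.0]]
0.03 [[387.0, 441.0], [388.0, 421.0], [125.0, 176.0], [676.0, 268.0], [261.0, 437.0]]
0.06 [[388.0, 432.0], [390.0, 412.0], [126.0, 167.0], [677.0, 268.0], [262.0, 426.0]]
post top [[400.0, 420.0], [166.0, 202.0]]
```

View pics/m.png

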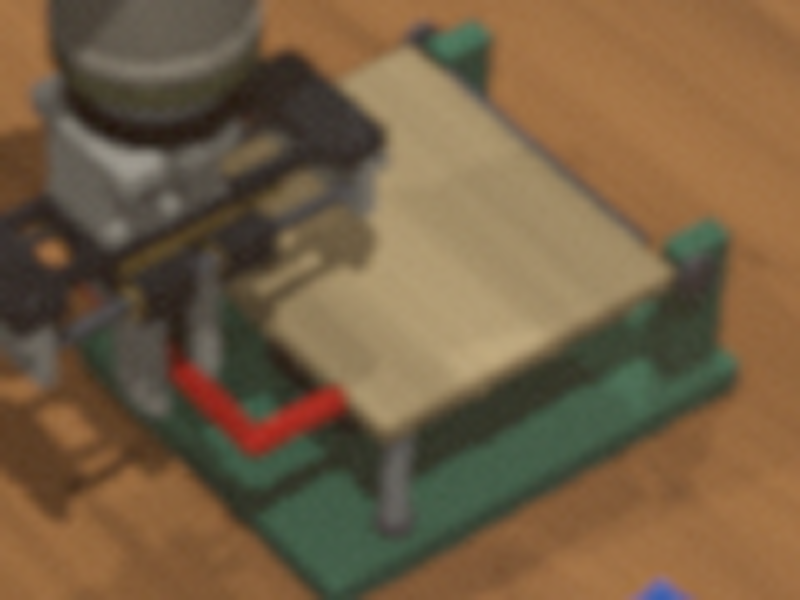

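The platen is on its stops: wrist force rose to 16 N, and the front corner at (387,435) matches the 0 rad prediction. I release and retreat.

Emit:
{"api": "step_arm", "payload": {
  "commands": [
    {"xyz":[0,0,0],"turn":[0,0,0],"grip":32},
    {"xyz":[0,0,0],"turn":[0,0,0],"grip":32},
    {"xyz":[0,0,0],"turn":[0,0,0],"grip":32},
    {"xyz":[0,0,0],"turn":[0,0,0],"grip":32},
    {"xyz":[-15,0,0],"turn":[0,0,0],"grip":32},
    {"xyz":[-40,0,0],"turn":[0,0,0],"grip":32},
    {"xyz":[-80,0,0],"turn":[0,0,0],"grip":32},
    {"xyz":[-130,0,0],"turn":[0,0,0],"grip":32},
    {"xyz":[-170,0,0],"turn":[0,0,0],"grip":32},
    {"xyz":[-170,-60,0],"turn":[0,0,0],"grip":32},
    {"xyz":[-170,-60,0],"turn":[0,0,0],"grip":32},
    {"xyz":[-170,-60,0],"turn":[0,0,0],"grip":32}
  ]
}}

```text
t: 47.48
tool_pos: [0.3847, -0.0309, 0.3237]
orientation: [1.229, 1.188, -1.216]
force: [0.9, -0.8, -0.5]
opening: 0.032
```

```bash
python3 snap.py n side wrist
python3 - <<'E'
from seg import *
from fit import P,pl
W=pickle.load(open("pics/n.pkl","rb"))
plan()
seg("pics/n_side.png","side","blue",(.538,-.24),0,W["side"])
# red bar seen from the side: centroid vs prediction by angle
for cam in("side","wrist"):
    im=cv2.cvtColor(cv2.imread(f"pics/n_{cam}.png"),cv2.COLOR_BGR2HSV)
    for a in(0,.02,.05): 
        v=np.array([.5602,-.0325,-.021,a,.0667]); print(cam,a,[proj(cam,P(v,pl(.215,s*.0667,.006)),W[cam])[0].round(1).tolist() for s in(1,-1)])
    m=cv2.inRange(im,(0,150,80),(6,255,255))|cv2.inRange(im,(174,150,80),(179,255,255))
    c=sorted(cv2.findContours(m,cv2.RETR_EXTERNAL,2)[0],key=cv2.contourArea)[::-1][:3]
    for k in c: print(cam,cv2.contourArea(k),cv2.boundingRect(k),k[k[:,0,1].argmax()][0],k[k[:,0,0].argmin()][0])
E
```

```text
47.575 [ 0.3851 -0.0309  0.3231] [ 1.229  1.189 -1.217] 0.031772738626780324 [0.2 0.2 0.8]
now [ 0.3851 -0.0309  0.3231] open 0.0318 t 47.575
blue side ctr [ 0.5365 -0.2399] size [0.0824 0.059 ] ang 6.3
side 0 [[296.8, 220.7], [324.1, 247.1]]
side 0.02 [[296.8, 219.6], [324.1, 246.1]]
side 0.05 [[296.8, 218.0], [324.2, 244.4]]
side 1059.5 (480, 357, 59, 55) [520 411] [480 368]
side 379.0 (232, 379, 82, 78) [265 456] [232 418]
side 188.5 (296, 213, 41, 35) [322 247] [296 219]
wrist 0 [[390.6, 150.4], [383.8, 292.1]]
wrist 0.02 [[391.8, 150.5], [384.7, 293.9]]
wrist 0.05 [[393.8, 150.5], [386.4, 296.7]]
wrist 2567.0 (378, 145, 69, 152) [397 296] [378 274]
```

I check numerically whether the platen moved between being pressed down and now, by comparing the platen's corner and post patch in both side images.

Run:
```python
from h import *
a=cv2.imread("pics/m_side.png",0).astype(np.float32);b=cv2.imread("pics/n_side.png",0).astype(np.float32)
for x0,y0,x1,y1 in((322,236,362,262),(345,215,400,245),(314,236,334,250)):
    A,B=a[y0:y1,x0:x1],b[y0:y1,x0:x1]; print(cv2.phaseCorrelate(A,B,cv2.createHanningWindow(A.shape[::-1],cv2.CV_32F)),np.abs(A-B).mean())
```

```text
((-0.03401539709247814, 0.4863695981301479), 1.1102480442435654) 2.8817308
((0.09309592917352916, 0.06517659275071708), 0.908954217698839) 1.6678787
((0.3069799272741207, 0.25753730351565274), 1.1525426085789998) 7.8285713
```

```bash
python3 -c "
from plant import robot,telemetry
print(telemetry.read_state()['t']); print(robot.close_job())"
```

```text
47.575
the job is handed in; nothing more can be done
None
```

The job is handed in at t ≈ 47.6 s. The stack is built, the platen is down on its stops, and the spares are on the table. No verdict was reported, so the result rests on my own checks.

**What I did:** I swung the platen up to about 1.72 rad. From the bed up, I stacked black (18), yellow (9), lilac (21) and green (18), which makes 66 mm. Only the green and lilac bangles were on the table. I took the rings on the grey mat as decoration. I then lowered the platen onto its stops and moved the arm clear.

**Last checks:**
- **Stack, before closing:** black, yellow and lilac measured within about 3 mm of the mark. Green matched its predicted spot in the side view, and everything looked flat.
- **Platen:** contact force on the stops rose to about 16 N. Side images before and after release showed no upward shift, and the bar position fits level to about 0.02–0.03 rad, so the images alone do not prove the 0.02 rad limit. Contact came about 5 mm lower than my fitted geometry predicted, which I put down to calibration.
- **Spares and bystanders:** blue and white stayed on the table, over 120 mm from the mark. I never moved the jar, bowl or brush, and the last pictures showing the jar and bowl had them in place; I did not measure them.

**Disturbances:** the green bangle was knocked about 30 mm aside early on, and I re-measured it before picking it up. I noticed no grip slip. My first regrip of the bar was about 9 mm too high, so I corrected it before lowering.

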